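Shut and lock a sticking slide damper

TASK

Shut the slide damper for the leak test: its wide blade sticks and skews in its short guides, so work it in by its two upright pins, a bit at one end and then a bit at the other, never forcing it when it binds, until both ends are fully home against their stops. Then swing the raised locking bail over towards the front and press it right down in front of the two pins, and let go.

Things in the scene. Friction and masses are not known exactly. Their poses are not given: they have to be found in the camera images.
- damper: fixed sheet-metal slide damper, 261 (x) x 348 (y) mm, flat top 54 mm high, lying on the bench. Origin: on the bench under the middle of its rectangular duct collar (84 x 184 mm, rim 89 mm high). Its +x is the way the blade slides shut, its +y points left. Near each side the top has a slot 36 mm wide (y 108 to 144 mm, x -158 to -24 mm) in which a pin of the blade travels.
- blade: loose metal blade (0.64 to 0.96 kg) inside the damper, 104 (x) x 282 (y) mm; only its two pins stand out. Origin: underside, middle. Home: origin at damper x 0, square, both ends on rigid stops. Slides with 2 to 6 N at a pin; pushed at one end it skews and binds hard once that end is some 8 to 18 mm ahead (hidden play): over 8 N means it binds. Pushing the other end frees it. 100 N bends it.
- pin_left (a point): top centre of the blade's left upright round pin, 16 mm diameter, standing 30 mm above the damper's flat top (pin top 84 mm above the bench), near the +y end. At home it is at x -45 mm, y +125 mm of the damper's frame; at the start about x -110 to -133 mm.
- pin_right (a point): the same for the right pin near the -y end; at home at x -45 mm, y -125 mm of the damper's frame. The two pins are 250 mm apart; nothing of the blade can be reached between them.
- bail (a joint): angle of the locking bail (rad): a U of 9 mm round bar hinged at both sides of the damper at its x +28 mm, 64 mm above the bench. 0 = down, its cross bar lying in front of both home pins; it starts raised, about 1.2 to 1.4, and stays where left (stiff hinge, 2 to 5 N at the bar). A pin that is not home stops the bar from going down.
- bail_bar (a point): middle of the bail's straight cross bar (9 mm thick, along the damper's y, 90 mm from the hinge line). Down: at damper x -62 mm, 64 mm above the bench; raised: about 150 mm high above the collar. To lower it, draw the bar towards the damper's -x, then press down.
- bail_tab (a point): centre of the flat thumb tab (26 x 46 x 3 mm) on the middle of the bail's cross bar, 103 mm from the hinge line, sticking out radially. Down: at damper x -75 mm, 64 mm above the bench, in front of the collar; press here from above until the bail stops.

How it is judged:
On the way:
1. the blade is fully home at both ends while the bail is still raised (x of each of pin_left, pin_right in the frame of damper above -0.0485 m and value of joint bail above 0.4 rad), for 0.2 s.
At the end, for the whole second after the job is handed in: Both pins stand within 3.5 mm of their home place (blade against both end stops), the bail is down within 0.08 rad in front of them, and the blade is at rest (x of each of pin_left, pin_right in the frame of damper above -0.0485 m and value of joint bail below 0.08 rad and linear speed of blade below 0.02 m/s); the robot touches nothing.
It fails at once if the binding blade is forced: more than 100 N between the fingers and the blade (contact force between the fingers and blade above 100 N).
It also fails if it takes over 61 s, if anything falls off the work surface, if the arm or the gripper's body presses on something with over 40 N, if the wrist force passes 120 N, or if a joint passes its speed limit or range.

ROBOT

A 6-joint arm with a two-finger parallel gripper is mounted at the origin on a cart in front of the work surface, level with it; the furniture and walls round the work are solid. World frame = base frame: x ahead of the robot, y to its left, z up, the work surface at z = 0. Lengths are in m, angles in rad, forces in N, time in s.
With the tool pointing down it reaches from about 0.35 to 0.975 m from the base axis. Payload 17.4 kg.
Tool frame: the origin (TCP) lies at the very end of the fingers, on their centre line; the grasp point (between the pads) lies 19 mm behind it; z points along the fingers, x is the direction in which the jaws open and shut, and the axes are right-handed (so a half turn about z gives the same grasp; the last joint's range is limited). The gripper opens to 85 mm and grips with 20 to 120 N. Pads are 22 mm wide; open, the fingers measure 114 mm over their backs; the gripper's body (76 mm by 85 mm) begins 54 mm behind the grasp point. The pads swing forward as they close: fully open they stand 13 mm farther back than shut.
Start: joints at [1.193, 0.116, 1.442, -0, 1.584, -0.038], TCP at [0.225, 0.636, 0.231] pointing down, gripper open.
Joint ranges: [-2.83, 2.83], [-0.83, 2.19], [0.07, 2.5], [-1.14, 4.28], [0.01, 3], [-2.97, 2.97]. Speed limits (rad/s): [1.89, 1.89, 2.22, 3.14, 3.14, 3.14].

INTERFACE

Orientations are given as a unit quaternion [w, x, y, z].
In Python, from rig import ctrl, vision gives the robot as it stands.
- The arm moves only by the tool play_rows, never from a script. Its argument "moves" is a list of rows, each an object of numbers: "rx", "ry", "rz": the turn, a rotation vector about the tool's x, y, z in units of 90 degrees (1.0 is 90 degrees); "x", "y", "z": the shift along the tool's x, y, z in units of 0.15 m (1.0 is 0.15 m); "jaw": the gripper's target within -1 to 1 (shut at 1, half-way at 0, fully open at -1). In form: [{"rx": .., "ry": .., "rz": .., "x": .., "y": .., "z": .., "jaw": ..}, ...]. A call has exactly 8 rows; each row is the pose to reach, as a shift and turn from the pose commanded when the call began, along the tool's axes at that moment; what a row does not reach only later rows make up. A row lasts 1/12 s, in which the tool goes at most 41.7 mm and 7.16 degrees, less where a joint would pass 70% of its speed; a pose out of reach is approached as far as the arm can. A call with a number of a shift or a turn outside -1 to 1 is refused whole. A call with a gripper value outside its range is refused whole. The fingers move at their own pace and stop on an object; the grip force is fixed at half the most. Time passes only in rows, so rows that repeat a pose let the fingers close, or fill a call up. It gives the time, the measured TCP pose, the force and the opening at its end, in the units of the state.
- ctrl.get_state(): the state, without advancing time (a new reading comes with each control period).
- vision.camera(name): name is "scene" or "top"; returns a dict with "frame" (384x512x3 uint8, red, green, blue), "mtx" (3x3 intrinsics, pixels), "extrinsics" (4x4, takes a point from world to camera coordinates). Camera axes: x right, y down, z forward; pixel columns grow to the right and rows downward; lengths in m; the calibration is good to about 2 mm. A picture is of the moment at which its call begins. There is no depth.
- ctrl.sign_off(): hands the job in, once; it reports no verdict.
The state is a dict: "t": time; "joints": joint angles; "dq": joint speeds; "joint_efforts": joint torques, N m; "tcp_pos": TCP position; "eef_rot": TCP orientation; "contact_force": force on the tool from outside, world axes, zero at the start; "torque": the same for the moment, N m; "opening": finger opening in m.
Only numpy, scipy, OpenCV 4.12 (cv2) and the standard library are available. Lean on these libraries where they do the work, as an engineer would, in place of code of your own. Each camera call takes 0.05 s, during which the arm holds its last target.

## Working session

There is one attempt and no reset: what is moved stays moved. The work goes in short steps, Python scripts to look and compute and a tool call to move; the robot and the scene stay as the last step left them, time stands still between calls to the robot, and variables do not carry over. Pictures are saved under pics/ and viewed, and the job is handed in when it is done.

Besides the shell and the picture viewer there is one more tool, called after ">>>" as name([rows], argument=value, ...), one row to a line, values as JSON. play_rows: Moves the arm, as the interface text tells. Its arguments: {"type":"object","properties":{"moves":{"type":"array"}},"required":["moves"]}

```bash
mkdir -p pics; ls
python3 - <<'E'
from rig import ctrl, vision
import cv2
for n in ("scene","top"):
    c=vision.camera(n)
    cv2.imwrite(f"pics/{n}0.png",cv2.resize(c["frame"][:,:,::-1],(800,600),interpolation=cv2.INTER_CUBIC))
    import numpy as np
    np.savez(f"{n}.npz",**c)
    print(n,c["mtx"].tolist(),np.round(c["extrinsics"],4).tolist())
print(ctrl.get_state())
E
```

```text
pics
scene [[396.4793167406038, 0.0, 257.36089649698647], [0.0, 396.4793167406038, 191.78991336084874], [0.0, 0.0, 1.0]] [[0.8144, -0.58, -0.0202, -0.4588], [-0.2656, -0.3415, -0.9016, 0.2019], [0.516, 0.7396, -0.4322, 0.6096], [0.0, 0.0, 0.0, 1.0]]
top [[398.7010170869404, 0.0, 260.8342635036334], [0.0, 398.7010170869404, 194.68453819206576], [0.0, 0.0, 1.0]] [[0.0145, -0.9997, 0.0186, -0.0438], [-0.9907, -0.0169, -0.135, 0.5198], [0.1352, -0.0164, -0.9907, 0.8484], [0.0, 0.0, 0.0, 1.0]]
{'t': 0.1, 'joints': array([ 1.19318195e+00,  1.16425223e-01,  1.44220081e+00, -9.33484824e-06,
        1.58400452e+00, -3.77757532e-02]), 'dq': array([-1.21053651e-04,  3.53972986e-04, -7.96964240e-04, -1.09984732e-03,
       -6.66037558e-05, -6.76296409e-04]), 'joint_efforts': array([ 8.42009854e-05, -7.33673072e+01, -6.33779669e+01, -6.87786792e-05,
        5.35755185e-03, -1.85460624e-05]), 'tcp_pos': array([0.22493233, 0.63623518, 0.23064317]), 'eef_rot': array([ 2.87308509e-04,  8.16496999e-01,  5.77349444e-01, -4.32185091e-04]), 'contact_force': array([-1.22183494,  0.02754299,  0.5235679 ]), 'torque': array([ 0.00869053, -0.05153224,  0.0574003 ]), 'opening': 0.0852610072335395}
```

View pics/scene0.png

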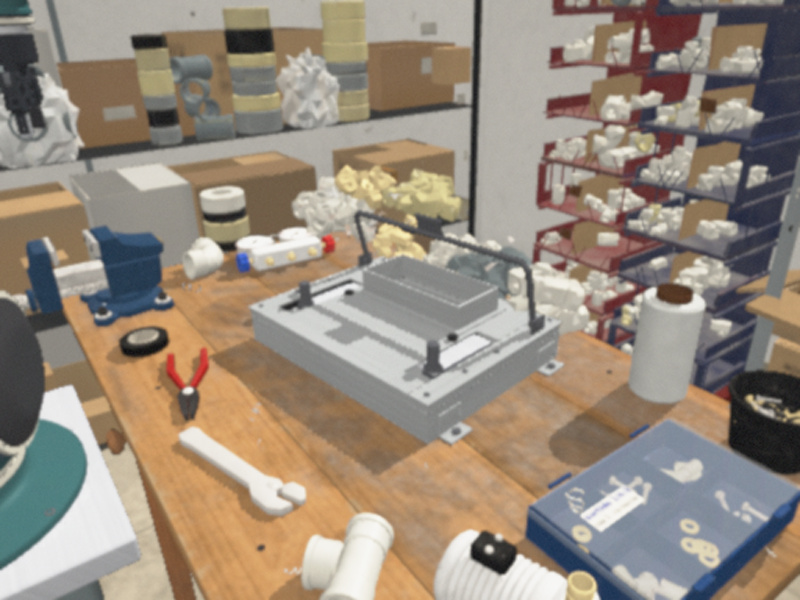

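View pics/top0.png

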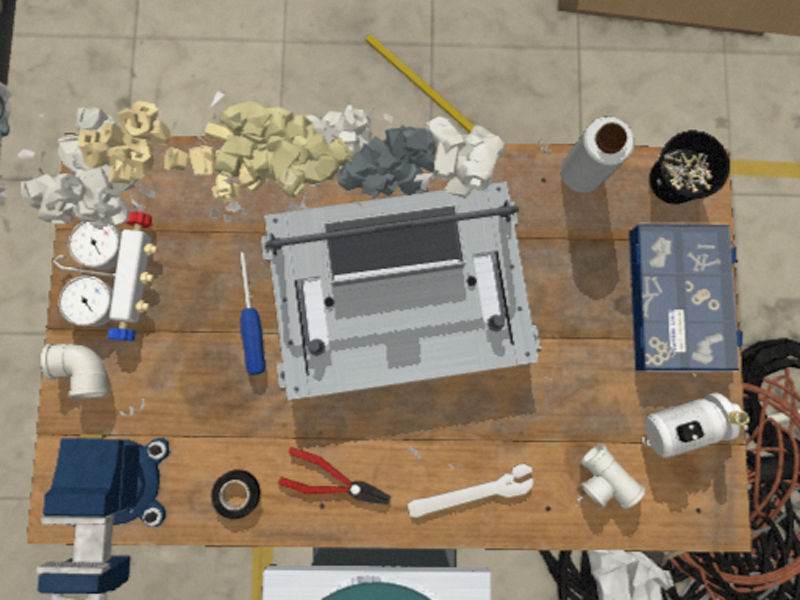

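The scene view shows the damper with its collar, the raised bail and the two pins (near 305,295 and 433,357). The top view shows the pins near (316,347) and (495,322). I'll zoom in for corner pixels.

Run:
```python
import cv2,numpy as np
f=np.load("top.npz")["frame"][110:262,160:352,::-1]
cv2.imwrite("pics/topc.png",cv2.resize(f,None,fx=4,fy=4,interpolation=cv2.INTER_CUBIC)[:600])
f=np.load("scene.npz")["frame"][130:285,155:365,::-1]
cv2.imwrite("pics/scenec.png",cv2.resize(f,None,fx=3.8,fy=3.8,interpolation=cv2.INTER_CUBIC)[:600])
```

```text
(no output)
```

View pics/topc.png

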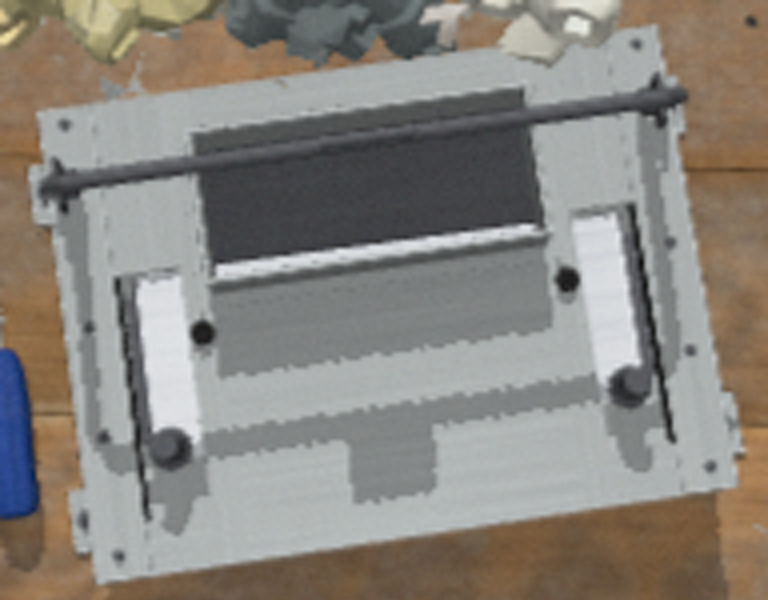

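View pics/scenec.png

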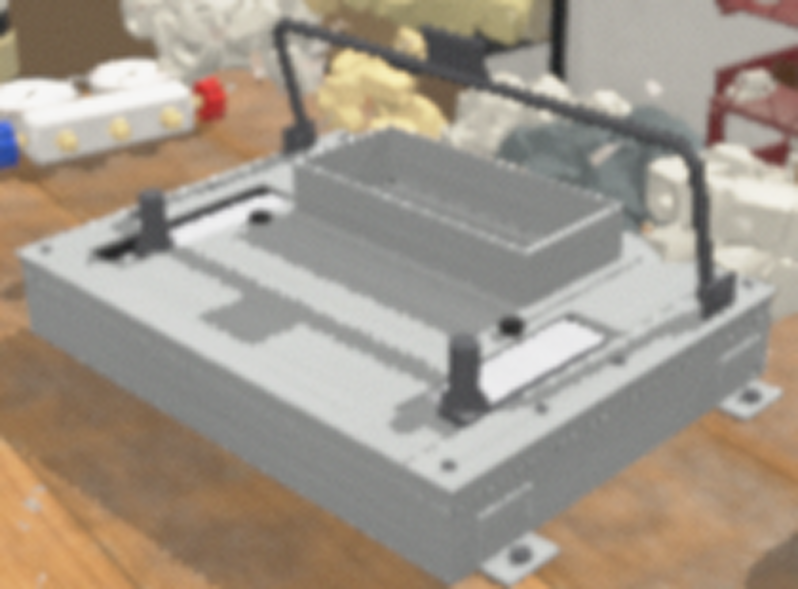

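```bash
cat > h.py <<'E'
import numpy as np,cv2
from scipy.optimize import least_squares
def load(n):
    c=np.load(n+".npz"); return c["mtx"],c["extrinsics"]
def proj(K,E,P):
    P=np.atleast_2d(P); q=P@E[:3,:3].T+E[:3,3]; q=q@K.T; return q[:,:2]/q[:,2:]
def tri(obs):
    # obs list of (cam,uv)
    f=lambda p: np.concatenate([(proj(*load(n),p)[0]-uv) for n,uv in obs])
    r=least_squares(f,[.55,0,.08]); return r.x,r.fun
def plane(n,uv,z):
    K,E=load(n); R=E[:3,:3]; c=-R.T@E[:3,3]; d=R.T@np.linalg.inv(K)@np.array([uv[0],uv[1],1]); return c+d*(z-c[2])/d[2]
T=lambda u,v:np.array([160+(u+.5)/4-.5,110+(v+.5)/4-.5])
S=lambda u,v:np.array([155+(u+.5)/3.8-.5,130+(v+.5)/3.8-.5])
E
cat > fit.py <<'E'
from h import *
pts=[ # cam uv damper xyz (plate flag)
("top",T(195,133),(.042,.092,.089),0),("top",T(523,90),(.042,-.092,.089),0),("top",T(213,278),(-.042,.092,.089),0),("top",T(547,236),(-.042,-.092,.089),0),
("top",T(118,280),(-.024,.144,.054),0),("top",T(632,207),(-.024,-.144,.054),0),("top",T(148,520),(-.158,.144,.054),0),("top",T(673,440),(-.158,-.144,.054),0),
("top",T(40,110),(.1305,.174,.054),1),("top",T(655,25),(.1305,-.174,.054),1),("top",T(737,487),(-.1305,-.174,.054),1),("top",T(100,582),(-.1305,.174,.054),1),
("scene",S(20,258),(-.1305,.174,.054),1),("scene",S(455,492),(-.1305,-.174,.054),1),("scene",S(772,290),(.1305,-.174,.054),1),
("scene",S(295,170),(-.042,.092,.089),0),("scene",S(520,255),(-.042,-.092,.089),0),("scene",S(620,207),(.042,-.092,.089),0),("scene",S(393,128),(.042,.092,.089),0)]
def w(p,P,fl):
    c,s=np.cos(p[2]),np.sin(p[2]); P=np.array(P)+[p[3]*fl,0,0]
    return np.array([p[0]+c*P[0]-s*P[1],p[1]+s*P[0]+c*P[1],P[2]])
def f(p): return np.concatenate([proj(*load(n),w(p,P,fl))[0]-uv for n,uv,P,fl in pts])
r=least_squares(f,[.6,0,.1,0],loss="soft_l1")
print(r.x); print(np.round(f(r.x).reshape(-1,2),1))
np.save("pose.npy",r.x)
def todamp(p):
    x=r.x;d=np.array(p[:2])-x[:2];c,s=np.cos(x[2]),np.sin(x[2]);return np.array([c*d[0]+s*d[1],-s*d[0]+c*d[1],p[2]])
for a,b in ((T(168,442),S(151,195)),(T(629,381),S(464,342))):
    x,e=tri([("top",a),("scene",b)]);print("pin",x,e,todamp(x),"topz84",todamp(plane("top",a,.084)),"scene84",todamp(plane("scene",b,.084)))
x,e=tri([("top",T(365,140)),("scene",S(465,55))]);print("tab",x,todamp(x),e)
for u in ((T(60,185),S(283,27)),(T(680,96),S(690,150))):
    x,e=tri([("top",u[0]),("scene",u[1])]);print("barend",x,todamp(x),e)
E
python3 fit.py
```

```text
[ 0.59619549 -0.01585826  0.16225688 -0.05463915]
[[-1.8 -0.5]
 [ 2.  -1.7]
 [-1.1  2. ]
 [ 2.3  0.1]
 [-0.5 -0.4]
 [ 1.2 -0.7]
 [-0.3  0.9]
 [ 1.3  1.2]
 [-0.2 -0.2]
 [ 1.2 -0.3]
 [ 1.1 -0.1]
 [-0.7  0.3]
 [-1.4 -2.2]
 [-1.3 -0.4]
 [ 2.  -0.9]
 [-1.5 -2.4]
 [ 0.9 -0.3]
 [ 0.8 -0.7]
 [-1.  -1.3]]
pin [0.45807154 0.08761351 0.08244213] [-0.1486143   0.3044743   0.35697403 -0.03744253] [-0.11959428  0.12442605  0.08244213] topz84 [-0.11915221  0.12385788  0.084     ] scene84 [-0.12227727  0.12189221  0.084     ]
pin [ 0.49667939 -0.15418559  0.07977832] [ 0.55208715 -0.86936635 -0.86739332  0.18273691] [-0.12055518 -0.12043401  0.07977832] topz84 [-0.12256309 -0.11823762  0.084     ] scene84 [-0.12444387 -0.12615371  0.084     ]
tab [ 0.60310968 -0.01466405  0.16277397] [7.01629530e-03 6.15651879e-05 1.62773974e-01] [ 0.98781042 -1.47607092 -1.90287049  0.4448246 ]
barend [0.57947652 0.13543213 0.1472885 ] [0.00794096 0.1520041  0.1472885 ] [ 0.18549052 -0.32588013 -0.45120771  0.07427662]
barend [ 0.62924387 -0.16800637  0.14943611] [ 0.0080354  -0.15548851  0.14943611] [ 0.07227895 -0.09074227 -0.10568859  0.0333227 ]
```

```bash
cat > st.py <<'E'
import sys,numpy as np
from rig import ctrl
from scipy.spatial.transform import Rotation as R
p=np.load("pose.npy"); s=ctrl.get_state()
q=s["eef_rot"]; M=R.from_quat([q[1],q[2],q[3],q[0]]).as_matrix()
D=R.from_euler("z",p[2]).as_matrix(); o=np.array([p[0],p[1],0])
print("t",round(s["t"],2),"damper mm",np.round(1000*D.T@(s["tcp_pos"]-o),1),"F damper",np.round(D.T@s["contact_force"],1),"open",round(s["opening"],4))
print("tool axes in damper",np.round(D.T@M,3).tolist())
if len(sys.argv)>3:
    t=np.array([float(a) for a in sys.argv[1:4]])/1000
    print("units",np.round(M.T@(o+D@t-s["tcp_pos"])/.15,3))
E
python3 st.py -155 125 200
```

```text
t 0.1 damper mm [-261.   703.5  230.6] F damper [-1.2  0.2  0.5] open 0.0853
tool axes in damper [[0.481, 0.877, -0.001], [0.877, -0.481, -0.001], [-0.001, -0.0, -1.0]]
units [-3.04   2.476  0.207]
```

>>> play_rows([
  {"x": -1,"y": 0.81,"z": 0.1,"rz": -0.32,"jaw": 1},
  {"x": -1,"y": 0.81,"z": 0.1,"rz": -0.32,"jaw": 1},
  {"x": -1,"y": 0.81,"z": 0.1,"rz": -0.32,"jaw": 1},
  {"x": -1,"y": 0.81,"z": 0.1,"rz": -0.32,"jaw": 1},
  {"x": -1,"y": 0.81,"z": 0.1,"rz": -0.32,"jaw": 1},
  {"x": -1,"y": 0.81,"z": 0.1,"rz": -0.32,"jaw": 1},
  {"x": -1,"y": 0.81,"z": 0.1,"rz": -0.32,"jaw": 1},
  {"x": -1,"y": 0.81,"z": 0.1,"rz": -0.32,"jaw": 1},
])

```text
invalid input
```

```bash
python3 st.py -158 125 150
```

```text
t 0.1 damper mm [-261.   703.5  230.6] F damper [-1.2  0.2  0.5] open 0.0853
tool axes in damper [[0.481, 0.877, -0.001], [0.877, -0.481, -0.001], [-0.001, -0.0, -1.0]]
units [-3.05   2.458  0.541]
```

>>> play_rows([
  {"rx": 0,"ry": 0,"rz": -0.32,"x": -1,"y": 0.81,"z": 0.1,"jaw": 1},
  {"rx": 0,"ry": 0,"rz": -0.32,"x": -1,"y": 0.81,"z": 0.1,"jaw": 1},
  {"rx": 0,"ry": 0,"rz": -0.32,"x": -1,"y": 0.81,"z": 0.1,"jaw": 1},
  {"rx": 0,"ry": 0,"rz": -0.32,"x": -1,"y": 0.81,"z": 0.1,"jaw": 1},
  {"rx": 0,"ry": 0,"rz": -0.32,"x": -1,"y": 0.81,"z": 0.1,"jaw": 1},
  {"rx": 0,"ry": 0,"rz": -0.32,"x": -1,"y": 0.81,"z": 0.1,"jaw": 1},
  {"rx": 0,"ry": 0,"rz": -0.32,"x": -1,"y": 0.81,"z": 0.1,"jaw": 1},
  {"rx": 0,"ry": 0,"rz": -0.32,"x": -1,"y": 0.81,"z": 0.1,"jaw": 1},
])

```text
t: 0.77
tcp_pos: [0.2895, 0.4548, 0.2164]
eef_rot: [-0.0, 0.648, 0.762, 0.0]
contact_force: [-1.5, 0.1, 0.7]
opening: 0.0
```

```bash
python3 st.py -158 125 120
```

```text
t 0.77 damper mm [-226.6  514.   216.4] F damper [-1.5  0.3  0.7] open 0.0
tool axes in damper [[0.0, 1.0, 0.0], [1.0, -0.0, 0.0], [0.0, 0.0, -1.0]]
units [-2.594  0.458  0.642]
```

>>> play_rows([
  {"rx": 0,"ry": 0,"rz": 0,"x": -1,"y": 0.1,"z": 0.0,"jaw": 1},
  {"rx": 0,"ry": 0,"rz": 0,"x": -1,"y": 0.1,"z": 0.0,"jaw": 1},
  {"rx": 0,"ry": 0,"rz": 0,"x": -1,"y": 0.1,"z": 0.0,"jaw": 1},
  {"rx": 0,"ry": 0,"rz": 0,"x": -1,"y": 0.1,"z": 0.0,"jaw": 1},
  {"rx": 0,"ry": 0,"rz": 0,"x": -1,"y": 0.1,"z": 0.0,"jaw": 1},
  {"rx": 0,"ry": 0,"rz": 0,"x": -1,"y": 0.1,"z": 0.0,"jaw": 1},
  {"rx": 0,"ry": 0,"rz": 0,"x": -1,"y": 0.1,"z": 0.0,"jaw": 1},
  {"rx": 0,"ry": 0,"rz": 0,"x": -1,"y": 0.1,"z": 0.0,"jaw": 1},
])

```text
t: 1.43
tcp_pos: [0.3284, 0.31, 0.2161]
eef_rot: [-0.0, 0.647, 0.763, -0.0]
contact_force: [-0.2, -0.2, 1.5]
opening: -0.0002
```

>>> play_rows([
  {"rx": 0,"ry": 0,"rz": 0,"x": -1,"y": 0.1,"z": 0.2,"jaw": 1},
  {"rx": 0,"ry": 0,"rz": 0,"x": -1,"y": 0.1,"z": 0.2,"jaw": 1},
  {"rx": 0,"ry": 0,"rz": 0,"x": -1,"y": 0.1,"z": 0.2,"jaw": 1},
  {"rx": 0,"ry": 0,"rz": 0,"x": -1,"y": 0.1,"z": 0.2,"jaw": 1},
  {"rx": 0,"ry": 0,"rz": 0,"x": -1,"y": 0.1,"z": 0.2,"jaw": 1},
  {"rx": 0,"ry": 0,"rz": 0,"x": -1,"y": 0.1,"z": 0.2,"jaw": 1},
  {"rx": 0,"ry": 0,"rz": 0,"x": -1,"y": 0.1,"z": 0.2,"jaw": 1},
  {"rx": 0,"ry": 0,"rz": 0,"x": -1,"y": 0.1,"z": 0.2,"jaw": 1},
])

```text
t: 2.1
tcp_pos: [0.3677, 0.1646, 0.1865]
eef_rot: [-0.0, 0.647, 0.763, 0.0]
contact_force: [-0.7, 0.2, 0.1]
opening: -0.0003
```

```bash
python3 st.py -158 125 66
```

```text
t 2.1 damper mm [-196.4  215.   186.5] F damper [-0.7  0.3  0.1] open -0.0003
tool axes in damper [[-0.002, 1.0, -0.0], [1.0, 0.002, 0.0], [0.0, -0.0, -1.0]]
units [-0.6    0.254  0.803]
```

>>> play_rows([
  {"rx": 0,"ry": 0,"rz": 0,"x": -0.6,"y": 0.24,"z": 0.3,"jaw": 1},
  {"rx": 0,"ry": 0,"rz": 0,"x": -0.6,"y": 0.24,"z": 0.5,"jaw": 1},
  {"rx": 0,"ry": 0,"rz": 0,"x": -0.6,"y": 0.24,"z": 0.7,"jaw": 1},
  {"rx": 0,"ry": 0,"rz": 0,"x": -0.6,"y": 0.24,"z": 0.8,"jaw": 1},
  {"rx": 0,"ry": 0,"rz": 0,"x": -0.6,"y": 0.24,"z": 0.8,"jaw": 1},
  {"rx": 0,"ry": 0,"rz": 0,"x": -0.6,"y": 0.24,"z": 0.8,"jaw": 1},
  {"rx": 0,"ry": 0,"rz": 0,"x": -0.6,"y": 0.24,"z": 0.8,"jaw": 1},
  {"rx": 0,"ry": 0,"rz": 0,"x": -0.6,"y": 0.24,"z": 0.8,"jaw": 1},
])

```text
t: 2.77
tcp_pos: [0.4188, 0.0815, 0.0687]
eef_rot: [0.001, 0.647, 0.763, 0.001]
contact_force: [0.6, 0.1, 1.1]
opening: -0.0001
```

```bash
cat > look.py <<'E'
import sys,cv2
from rig import vision
import numpy as np
n,tag=sys.argv[1:3]
f=vision.camera(n)["frame"]
c=f[110:262,160:352,::-1] if n=="top" else f[130:285,155:365,::-1]
k=4 if n=="top" else 3.8
cv2.imwrite(f"pics/{tag}.png",cv2.resize(c,None,fx=k,fy=k,interpolation=cv2.INTER_CUBIC)[:600])
E
python3 st.py -139 125 66; python3 look.py scene s1
```

```text
t 2.77 damper mm [-159.3  124.8   68.7] F damper [0.6 0.  1.1] open -0.0001
tool axes in damper [[-0.002, 1.0, 0.003], [1.0, 0.002, 0.0], [0.0, 0.003, -1.0]]
units [0.001 0.136 0.018]
```

View pics/s1.png

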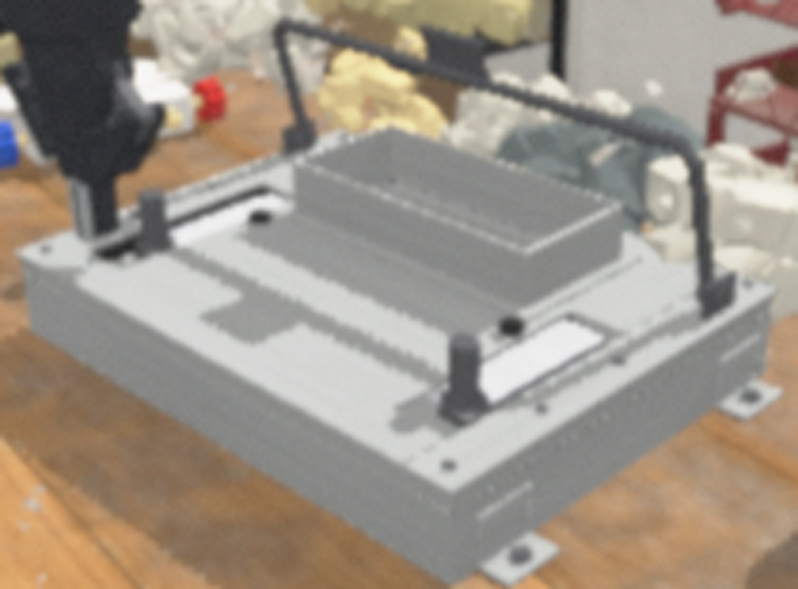

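The shut fingers (about 95,235) stand just behind the left pin (151,215), clear of the top. I'll push gently from here.

>>> play_rows([
  {"rx": 0,"ry": 0,"rz": 0,"x": 0,"y": 0.09,"z": 0.02,"jaw": 1},
  {"rx": 0,"ry": 0,"rz": 0,"x": 0,"y": 0.11,"z": 0.02,"jaw": 1},
  {"rx": 0,"ry": 0,"rz": 0,"x": 0,"y": 0.13,"z": 0.02,"jaw": 1},
  {"rx": 0,"ry": 0,"rz": 0,"x": 0,"y": 0.14,"z": 0.02,"jaw": 1},
  {"rx": 0,"ry": 0,"rz": 0,"x": 0,"y": 0.15,"z": 0.02,"jaw": 1},
  {"rx": 0,"ry": 0,"rz": 0,"x": 0,"y": 0.16,"z": 0.02,"jaw": 1},
  {"rx": 0,"ry": 0,"rz": 0,"x": 0,"y": 0.17,"z": 0.02,"jaw": 1},
  {"rx": 0,"ry": 0,"rz": 0,"x": 0,"y": 0.17,"z": 0.02,"jaw": 1},
])

```text
t: 3.48
tcp_pos: [0.443, 0.0846, 0.0634]
eef_rot: [-0.0, 0.647, 0.762, -0.0]
contact_force: [-2.9, 0.5, 1.9]
opening: -0.0001
```

```bash
python3 st.py; python3 look.py top t1
```

```text
t 3.48 damper mm [-135.   123.9   63.4] F damper [-2.8  0.9  1.9] open -0.0001
tool axes in damper [[-0.001, 1.0, -0.0], [1.0, 0.001, 0.0], [0.0, -0.0, -1.0]]
```

View pics/t1.png

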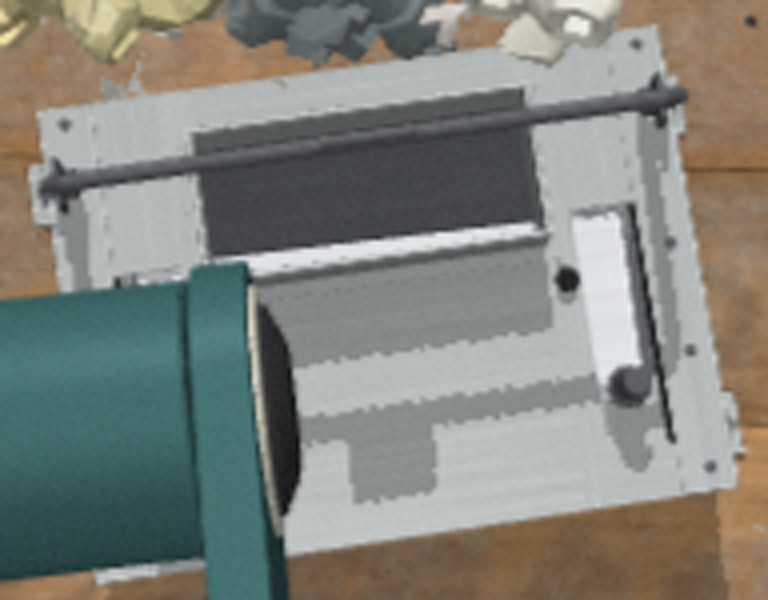

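>>> play_rows([
  {"rx": 0,"ry": 0,"rz": 0,"x": 0,"y": -0.12,"z": 0,"jaw": 1},
  {"rx": 0,"ry": 0,"rz": 0,"x": -0.25,"y": -0.12,"z": 0,"jaw": 1},
  {"rx": 0,"ry": 0,"rz": 0,"x": -0.5,"y": -0.12,"z": 0,"jaw": 1},
  {"rx": 0,"ry": 0,"rz": 0,"x": -0.75,"y": -0.12,"z": 0,"jaw": 1},
  {"rx": 0,"ry": 0,"rz": 0,"x": -1,"y": -0.12,"z": 0,"jaw": 1},
  {"rx": 0,"ry": 0,"rz": 0,"x": -1,"y": -0.12,"z": 0,"jaw": 1},
  {"rx": 0,"ry": 0,"rz": 0,"x": -1,"y": -0.12,"z": 0,"jaw": 1},
  {"rx": 0,"ry": 0,"rz": 0,"x": -1,"y": -0.12,"z": 0,"jaw": 1},
])

```text
t: 4.2
tcp_pos: [0.4495, -0.0664, 0.0632]
eef_rot: [-0.0, 0.648, 0.762, 0.0]
contact_force: [0.1, 1.1, -0.9]
opening: 0.0003
```

```bash
python3 st.py -128 -125 63
```

```text
t 4.2 damper mm [-152.9  -26.2   63.2] F damper [ 0.3  1.1 -0.9] open 0.0003
tool axes in damper [[0.0, 1.0, -0.0], [1.0, -0.0, 0.0], [0.0, -0.0, -1.0]]
units [-0.659  0.166  0.001]
```

>>> play_rows([
  {"rx": 0,"ry": 0,"rz": 0,"x": -0.28,"y": 0,"z": 0,"jaw": 1},
  {"rx": 0,"ry": 0,"rz": 0,"x": -0.55,"y": 0,"z": 0,"jaw": 1},
  {"rx": 0,"ry": 0,"rz": 0,"x": -0.66,"y": 0.04,"z": 0,"jaw": 1},
  {"rx": 0,"ry": 0,"rz": 0,"x": -0.66,"y": 0.07,"z": 0,"jaw": 1},
  {"rx": 0,"ry": 0,"rz": 0,"x": -0.66,"y": 0.1,"z": 0,"jaw": 1},
  {"rx": 0,"ry": 0,"rz": 0,"x": -0.66,"y": 0.12,"z": 0,"jaw": 1},
  {"rx": 0,"ry": 0,"rz": 0,"x": -0.66,"y": 0.14,"z": 0,"jaw": 1},
  {"rx": 0,"ry": 0,"rz": 0,"x": -0.66,"y": 0.16,"z": 0,"jaw": 1},
])

```text
t: 4.87
tcp_pos: [0.4895, -0.1591, 0.0633]
eef_rot: [-0.0, 0.647, 0.763, -0.0]
contact_force: [-2.9, -2.5, 0.6]
opening: 0.0002
```

```bash
python3 st.py -117 125 63;python3 look.py top t2
```

```text
t 4.87 damper mm [-128.5 -124.1   63.3] F damper [-3.3 -2.   0.6] open 0.0002
tool axes in damper [[-0.002, 1.0, -0.0], [1.0, 0.002, -0.0], [-0.0, -0.0, -1.0]]
units [1.661 0.08  0.002]
```

View pics/t2.png

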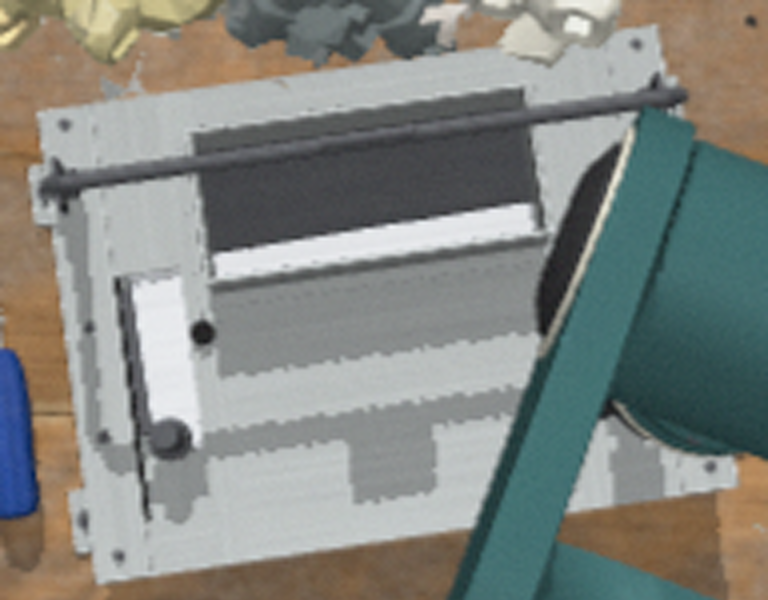

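>>> play_rows([
  {"rx": 0,"ry": 0,"rz": 0,"x": 0,"y": -0.09,"z": 0,"jaw": 1},
  {"rx": 0,"ry": 0,"rz": 0,"x": 0.25,"y": -0.09,"z": 0,"jaw": 1},
  {"rx": 0,"ry": 0,"rz": 0,"x": 0.5,"y": -0.09,"z": 0,"jaw": 1},
  {"rx": 0,"ry": 0,"rz": 0,"x": 0.75,"y": -0.09,"z": 0,"jaw": 1},
  {"rx": 0,"ry": 0,"rz": 0,"x": 1,"y": -0.09,"z": 0,"jaw": 1},
  {"rx": 0,"ry": 0,"rz": 0,"x": 1,"y": -0.09,"z": 0,"jaw": 1},
  {"rx": 0,"ry": 0,"rz": 0,"x": 1,"y": -0.09,"z": 0,"jaw": 1},
  {"rx": 0,"ry": 0,"rz": 0,"x": 1,"y": -0.09,"z": 0,"jaw": 1},
])

```text
t: 5.58
tcp_pos: [0.4519, -0.0141, 0.0636]
eef_rot: [0.0, 0.647, 0.763, 0.0]
contact_force: [-0.7, 0.6, -0.2]
opening: -0.0
```

>>> play_rows([
  {"rx": 0,"ry": 0,"rz": 0,"x": 0.28,"y": 0,"z": 0,"jaw": 1},
  {"rx": 0,"ry": 0,"rz": 0,"x": 0.55,"y": 0,"z": 0,"jaw": 1},
  {"rx": 0,"ry": 0,"rz": 0,"x": 0.66,"y": 0.03,"z": 0,"jaw": 1},
  {"rx": 0,"ry": 0,"rz": 0,"x": 0.66,"y": 0.05,"z": 0,"jaw": 1},
  {"rx": 0,"ry": 0,"rz": 0,"x": 0.66,"y": 0.075,"z": 0,"jaw": 1},
  {"rx": 0,"ry": 0,"rz": 0,"x": 0.66,"y": 0.1,"z": 0,"jaw": 1},
  {"rx": 0,"ry": 0,"rz": 0,"x": 0.66,"y": 0.12,"z": 0,"jaw": 1},
  {"rx": 0,"ry": 0,"rz": 0,"x": 0.66,"y": 0.14,"z": 0,"jaw": 1},
])

```text
t: 6.25
tcp_pos: [0.4567, 0.0857, 0.0631]
eef_rot: [-0.0, 0.648, 0.762, -0.0]
contact_force: [-5.0, 3.1, 1.9]
opening: 0.0003
```

```bash
python3 st.py -112 -125 63
```

```text
t 6.25 damper mm [-121.3  122.8   63.1] F damper [-4.4  3.9  1.9] open 0.0003
tool axes in damper [[0.001, 1.0, -0.001], [1.0, -0.001, 0.0], [0.0, -0.001, -1.0]]
units [-1.652  0.064 -0.   ]
```

>>> play_rows([
  {"rx": 0,"ry": 0,"rz": 0,"x": 0,"y": -0.09,"z": 0,"jaw": 1},
  {"rx": 0,"ry": 0,"rz": 0,"x": -0.25,"y": -0.09,"z": 0,"jaw": 1},
  {"rx": 0,"ry": 0,"rz": 0,"x": -0.5,"y": -0.09,"z": 0,"jaw": 1},
  {"rx": 0,"ry": 0,"rz": 0,"x": -0.75,"y": -0.09,"z": 0,"jaw": 1},
  {"rx": 0,"ry": 0,"rz": 0,"x": -1,"y": -0.09,"z": 0,"jaw": 1},
  {"rx": 0,"ry": 0,"rz": 0,"x": -1,"y": -0.09,"z": 0,"jaw": 1},
  {"rx": 0,"ry": 0,"rz": 0,"x": -1,"y": -0.09,"z": 0,"jaw": 1},
  {"rx": 0,"ry": 0,"rz": 0,"x": -1,"y": -0.09,"z": 0,"jaw": 1},
])

```text
t: 6.92
tcp_pos: [0.4673, -0.0643, 0.0631]
eef_rot: [-0.0, 0.648, 0.762, -0.0]
contact_force: [0.3, 0.7, -0.4]
opening: 0.0001
```

>>> play_rows([
  {"rx": 0,"ry": 0,"rz": 0,"x": -0.28,"y": 0,"z": 0,"jaw": 1},
  {"rx": 0,"ry": 0,"rz": 0,"x": -0.55,"y": 0,"z": 0,"jaw": 1},
  {"rx": 0,"ry": 0,"rz": 0,"x": -0.66,"y": 0.03,"z": 0,"jaw": 1},
  {"rx": 0,"ry": 0,"rz": 0,"x": -0.66,"y": 0.05,"z": 0,"jaw": 1},
  {"rx": 0,"ry": 0,"rz": 0,"x": -0.66,"y": 0.075,"z": 0,"jaw": 1},
  {"rx": 0,"ry": 0,"rz": 0,"x": -0.66,"y": 0.1,"z": 0,"jaw": 1},
  {"rx": 0,"ry": 0,"rz": 0,"x": -0.66,"y": 0.12,"z": 0,"jaw": 1},
  {"rx": 0,"ry": 0,"rz": 0,"x": -0.66,"y": 0.14,"z": 0,"jaw": 1},
])

```text
t: 7.58
tcp_pos: [0.5043, -0.1568, 0.0633]
eef_rot: [-0.0, 0.647, 0.763, -0.0]
contact_force: [-2.3, -5.1, 0.9]
opening: -0.0002
```

```bash
python3 st.py -105 125 63; python3 look.py top t3
```

```text
t 7.58 damper mm [-113.4 -124.2   63.3] F damper [-3.1 -4.7  0.9] open -0.0002
tool axes in damper [[-0.002, 1.0, -0.0], [1.0, 0.002, -0.0], [-0.0, -0.0, -1.0]]
units [1.661 0.059 0.002]
```

View pics/t3.png

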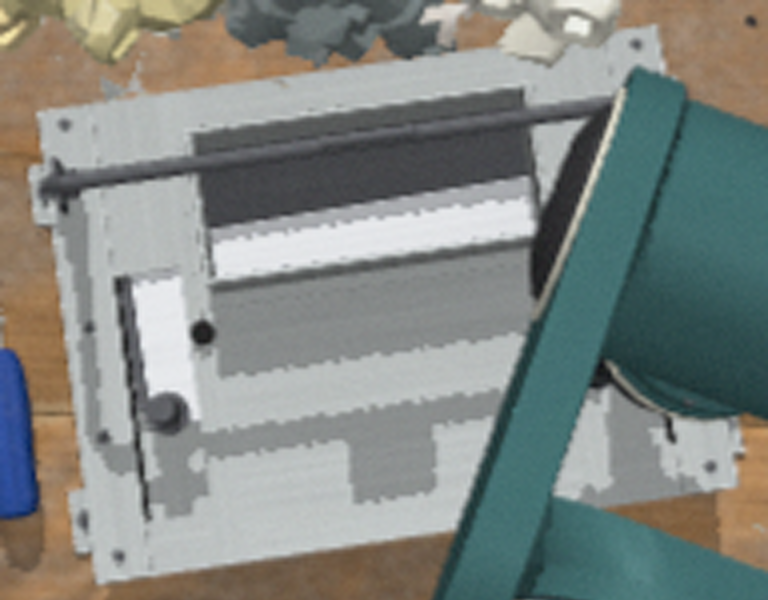

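>>> play_rows([
  {"rx": 0,"ry": 0,"rz": 0,"x": 0,"y": -0.1,"z": 0,"jaw": 1},
  {"rx": 0,"ry": 0,"rz": 0,"x": 0.25,"y": -0.1,"z": 0,"jaw": 1},
  {"rx": 0,"ry": 0,"rz": 0,"x": 0.5,"y": -0.1,"z": 0,"jaw": 1},
  {"rx": 0,"ry": 0,"rz": 0,"x": 0.75,"y": -0.1,"z": 0,"jaw": 1},
  {"rx": 0,"ry": 0,"rz": 0,"x": 1,"y": -0.1,"z": 0,"jaw": 1},
  {"rx": 0,"ry": 0,"rz": 0,"x": 1,"y": -0.1,"z": 0,"jaw": 1},
  {"rx": 0,"ry": 0,"rz": 0,"x": 1,"y": -0.1,"z": 0,"jaw": 1},
  {"rx": 0,"ry": 0,"rz": 0,"x": 1,"y": -0.1,"z": 0,"jaw": 1},
])

```text
t: 8.3
tcp_pos: [0.4652, -0.0119, 0.0636]
eef_rot: [0.0, 0.647, 0.763, 0.0]
contact_force: [0.4, 0.5, 0.9]
opening: -0.0003
```

>>> play_rows([
  {"rx": 0,"ry": 0,"rz": 0,"x": 0.28,"y": 0,"z": 0,"jaw": 1},
  {"rx": 0,"ry": 0,"rz": 0,"x": 0.55,"y": 0,"z": 0,"jaw": 1},
  {"rx": 0,"ry": 0,"rz": 0,"x": 0.67,"y": 0.03,"z": 0,"jaw": 1},
  {"rx": 0,"ry": 0,"rz": 0,"x": 0.67,"y": 0.05,"z": 0,"jaw": 1},
  {"rx": 0,"ry": 0,"rz": 0,"x": 0.67,"y": 0.075,"z": 0,"jaw": 1},
  {"rx": 0,"ry": 0,"rz": 0,"x": 0.67,"y": 0.1,"z": 0,"jaw": 1},
  {"rx": 0,"ry": 0,"rz": 0,"x": 0.67,"y": 0.125,"z": 0,"jaw": 1},
  {"rx": 0,"ry": 0,"rz": 0,"x": 0.67,"y": 0.145,"z": 0,"jaw": 1},
])

```text
t: 8.97
tcp_pos: [0.4706, 0.0895, 0.0631]
eef_rot: [-0.0, 0.648, 0.762, -0.0]
contact_force: [-4.1, 2.5, 0.9]
opening: 0.0002
```

```bash
python3 st.py -98 -125 63
```

```text
t 8.97 damper mm [-106.9  124.3   63.1] F damper [-3.7  3.2  0.9] open 0.0002
tool axes in damper [[0.001, 1.0, -0.001], [1.0, -0.001, 0.0], [0.0, -0.001, -1.0]]
units [-1.662  0.061  0.   ]
```

Left pin is at about -88 mm, with low force. Next is the right pin, to about -79 mm.

>>> play_rows([
  {"rx": 0,"ry": 0,"rz": 0,"x": 0,"y": -0.09,"z": 0,"jaw": 1},
  {"rx": 0,"ry": 0,"rz": 0,"x": -0.25,"y": -0.09,"z": 0,"jaw": 1},
  {"rx": 0,"ry": 0,"rz": 0,"x": -0.5,"y": -0.09,"z": 0,"jaw": 1},
  {"rx": 0,"ry": 0,"rz": 0,"x": -0.75,"y": -0.09,"z": 0,"jaw": 1},
  {"rx": 0,"ry": 0,"rz": 0,"x": -1,"y": -0.09,"z": 0,"jaw": 1},
  {"rx": 0,"ry": 0,"rz": 0,"x": -1,"y": -0.09,"z": 0,"jaw": 1},
  {"rx": 0,"ry": 0,"rz": 0,"x": -1,"y": -0.09,"z": 0,"jaw": 1},
  {"rx": 0,"ry": 0,"rz": 0,"x": -1,"y": -0.09,"z": 0,"jaw": 1},
])

```text
t: 9.63
tcp_pos: [0.4813, -0.0602, 0.0632]
eef_rot: [-0.0, 0.648, 0.762, -0.0]
contact_force: [0.0, -0.5, 0.2]
opening: -0.0001
```

>>> play_rows([
  {"rx": 0,"ry": 0,"rz": 0,"x": -0.28,"y": 0,"z": 0,"jaw": 1},
  {"rx": 0,"ry": 0,"rz": 0,"x": -0.55,"y": 0,"z": 0,"jaw": 1},
  {"rx": 0,"ry": 0,"rz": 0,"x": -0.67,"y": 0.03,"z": 0,"jaw": 1},
  {"rx": 0,"ry": 0,"rz": 0,"x": -0.67,"y": 0.05,"z": 0,"jaw": 1},
  {"rx": 0,"ry": 0,"rz": 0,"x": -0.67,"y": 0.075,"z": 0,"jaw": 1},
  {"rx": 0,"ry": 0,"rz": 0,"x": -0.67,"y": 0.1,"z": 0,"jaw": 1},
  {"rx": 0,"ry": 0,"rz": 0,"x": -0.67,"y": 0.12,"z": 0,"jaw": 1},
  {"rx": 0,"ry": 0,"rz": 0,"x": -0.67,"y": 0.14,"z": 0,"jaw": 1},
])

```text
t: 10.3
tcp_pos: [0.5184, -0.1545, 0.0633]
eef_rot: [-0.0, 0.647, 0.763, -0.0]
contact_force: [-2.3, -2.9, 0.5]
opening: 0.0
```

```bash
python3 st.py -91 125 63; python3 look.py top t4
```

```text
t 10.3 damper mm [ -99.2 -124.2   63.3] F damper [-2.7 -2.5  0.5] open 0.0
tool axes in damper [[-0.002, 1.0, -0.0], [1.0, 0.002, -0.0], [-0.0, -0.0, -1.0]]
units [1.661e+00 5.800e-02 1.000e-03]
```

View pics/t4.png

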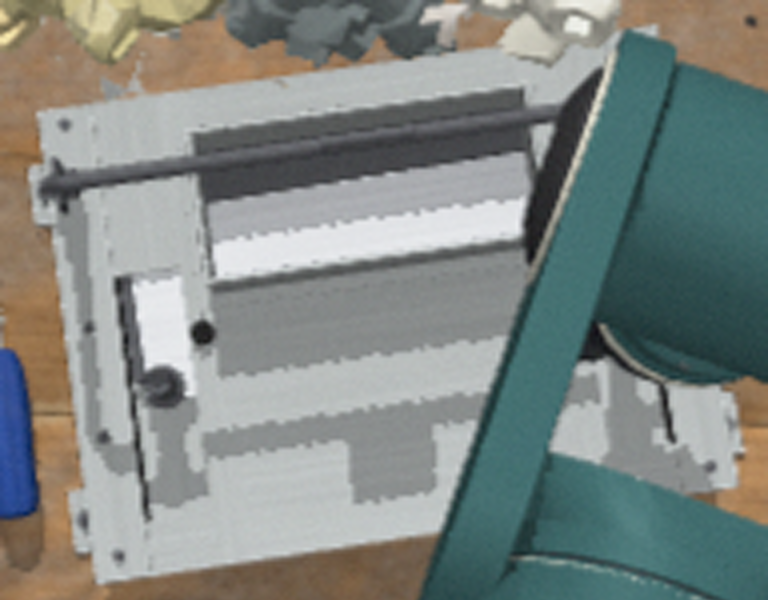

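>>> play_rows([
  {"rx": 0,"ry": 0,"rz": 0,"x": 0,"y": -0.1,"z": 0,"jaw": 1},
  {"rx": 0,"ry": 0,"rz": 0,"x": 0.25,"y": -0.1,"z": 0,"jaw": 1},
  {"rx": 0,"ry": 0,"rz": 0,"x": 0.5,"y": -0.1,"z": 0,"jaw": 1},
  {"rx": 0,"ry": 0,"rz": 0,"x": 0.75,"y": -0.1,"z": 0,"jaw": 1},
  {"rx": 0,"ry": 0,"rz": 0,"x": 1,"y": -0.1,"z": 0,"jaw": 1},
  {"rx": 0,"ry": 0,"rz": 0,"x": 1,"y": -0.1,"z": 0,"jaw": 1},
  {"rx": 0,"ry": 0,"rz": 0,"x": 1,"y": -0.1,"z": 0,"jaw": 1},
  {"rx": 0,"ry": 0,"rz": 0,"x": 1,"y": -0.1,"z": 0,"jaw": 1},
])

```text
t: 11.02
tcp_pos: [0.4793, -0.0096, 0.0636]
eef_rot: [0.0, 0.647, 0.763, 0.0]
contact_force: [-0.5, 0.0, 0.8]
opening: 0.0001
```

>>> play_rows([
  {"rx": 0,"ry": 0,"rz": 0,"x": 0.28,"y": 0,"z": 0,"jaw": 1},
  {"rx": 0,"ry": 0,"rz": 0,"x": 0.55,"y": 0,"z": 0,"jaw": 1},
  {"rx": 0,"ry": 0,"rz": 0,"x": 0.67,"y": 0.03,"z": 0,"jaw": 1},
  {"rx": 0,"ry": 0,"rz": 0,"x": 0.67,"y": 0.05,"z": 0,"jaw": 1},
  {"rx": 0,"ry": 0,"rz": 0,"x": 0.67,"y": 0.075,"z": 0,"jaw": 1},
  {"rx": 0,"ry": 0,"rz": 0,"x": 0.67,"y": 0.1,"z": 0,"jaw": 1},
  {"rx": 0,"ry": 0,"rz": 0,"x": 0.67,"y": 0.125,"z": 0,"jaw": 1},
  {"rx": 0,"ry": 0,"rz": 0,"x": 0.67,"y": 0.145,"z": 0,"jaw": 1},
])

```text
t: 11.68
tcp_pos: [0.4847, 0.0918, 0.0631]
eef_rot: [-0.0, 0.648, 0.762, -0.0]
contact_force: [-4.1, 2.2, 0.9]
opening: 0.0001
```

```bash
python3 st.py -84 -125 63
```

```text
t 11.68 damper mm [-92.6 124.3  63.1] F damper [-3.6  2.8  0.9] open 0.0001
tool axes in damper [[0.001, 1.0, -0.001], [1.0, -0.001, 0.0], [0.0, -0.001, -1.0]]
units [-1.662  0.059  0.   ]
```

>>> play_rows([
  {"rx": 0,"ry": 0,"rz": 0,"x": 0,"y": -0.09,"z": 0,"jaw": 1},
  {"rx": 0,"ry": 0,"rz": 0,"x": -0.25,"y": -0.09,"z": 0,"jaw": 1},
  {"rx": 0,"ry": 0,"rz": 0,"x": -0.5,"y": -0.09,"z": 0,"jaw": 1},
  {"rx": 0,"ry": 0,"rz": 0,"x": -0.75,"y": -0.09,"z": 0,"jaw": 1},
  {"rx": 0,"ry": 0,"rz": 0,"x": -1,"y": -0.09,"z": 0,"jaw": 1},
  {"rx": 0,"ry": 0,"rz": 0,"x": -1,"y": -0.09,"z": 0,"jaw": 1},
  {"rx": 0,"ry": 0,"rz": 0,"x": -1,"y": -0.09,"z": 0,"jaw": 1},
  {"rx": 0,"ry": 0,"rz": 0,"x": -1,"y": -0.09,"z": 0,"jaw": 1},
])

```text
t: 12.35
tcp_pos: [0.4953, -0.0579, 0.0632]
eef_rot: [-0.0, 0.648, 0.762, 0.0]
contact_force: [-0.9, 0.2, 0.7]
opening: -0.0002
```

>>> play_rows([
  {"rx": 0,"ry": 0,"rz": 0,"x": -0.28,"y": 0,"z": 0,"jaw": 1},
  {"rx": 0,"ry": 0,"rz": 0,"x": -0.55,"y": 0,"z": 0,"jaw": 1},
  {"rx": 0,"ry": 0,"rz": 0,"x": -0.67,"y": 0.03,"z": 0,"jaw": 1},
  {"rx": 0,"ry": 0,"rz": 0,"x": -0.67,"y": 0.05,"z": 0,"jaw": 1},
  {"rx": 0,"ry": 0,"rz": 0,"x": -0.67,"y": 0.075,"z": 0,"jaw": 1},
  {"rx": 0,"ry": 0,"rz": 0,"x": -0.67,"y": 0.1,"z": 0,"jaw": 1},
  {"rx": 0,"ry": 0,"rz": 0,"x": -0.67,"y": 0.12,"z": 0,"jaw": 1},
  {"rx": 0,"ry": 0,"rz": 0,"x": -0.67,"y": 0.14,"z": 0,"jaw": 1},
])

```text
t: 13.02
tcp_pos: [0.5324, -0.1522, 0.0633]
eef_rot: [-0.0, 0.647, 0.763, -0.0]
contact_force: [-3.1, -3.2, 1.3]
opening: -0.0001
```

```bash
python3 st.py -77 125 63; python3 look.py top t5
```

```text
t 13.02 damper mm [ -84.9 -124.2   63.3] F damper [-3.6 -2.7  1.3] open -0.0001
tool axes in damper [[-0.002, 1.0, -0.0], [1.0, 0.002, -0.0], [-0.0, -0.0, -1.0]]
units [1.661 0.056 0.002]
```

View pics/t5.png

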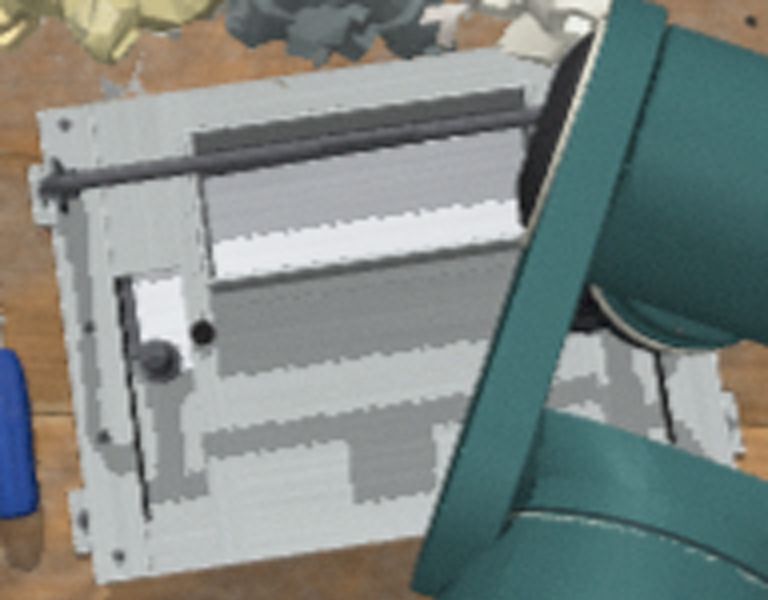

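>>> play_rows([
  {"rx": 0,"ry": 0,"rz": 0,"x": 0,"y": -0.1,"z": 0,"jaw": 1},
  {"rx": 0,"ry": 0,"rz": 0,"x": 0.25,"y": -0.1,"z": 0,"jaw": 1},
  {"rx": 0,"ry": 0,"rz": 0,"x": 0.5,"y": -0.1,"z": 0,"jaw": 1},
  {"rx": 0,"ry": 0,"rz": 0,"x": 0.75,"y": -0.1,"z": 0,"jaw": 1},
  {"rx": 0,"ry": 0,"rz": 0,"x": 1,"y": -0.1,"z": 0,"jaw": 1},
  {"rx": 0,"ry": 0,"rz": 0,"x": 1,"y": -0.1,"z": 0,"jaw": 1},
  {"rx": 0,"ry": 0,"rz": 0,"x": 1,"y": -0.1,"z": 0,"jaw": 1},
  {"rx": 0,"ry": 0,"rz": 0,"x": 1,"y": -0.1,"z": 0,"jaw": 1},
])

```text
t: 13.73
tcp_pos: [0.4934, -0.0073, 0.0636]
eef_rot: [0.0, 0.647, 0.763, 0.0]
contact_force: [-0.1, -0.1, 0.2]
opening: -0.0001
```

>>> play_rows([
  {"rx": 0,"ry": 0,"rz": 0,"x": 0.28,"y": 0,"z": 0,"jaw": 1},
  {"rx": 0,"ry": 0,"rz": 0,"x": 0.55,"y": 0,"z": 0,"jaw": 1},
  {"rx": 0,"ry": 0,"rz": 0,"x": 0.67,"y": 0.03,"z": 0,"jaw": 1},
  {"rx": 0,"ry": 0,"rz": 0,"x": 0.67,"y": 0.05,"z": 0,"jaw": 1},
  {"rx": 0,"ry": 0,"rz": 0,"x": 0.67,"y": 0.075,"z": 0,"jaw": 1},
  {"rx": 0,"ry": 0,"rz": 0,"x": 0.67,"y": 0.1,"z": 0,"jaw": 1},
  {"rx": 0,"ry": 0,"rz": 0,"x": 0.67,"y": 0.125,"z": 0,"jaw": 1},
  {"rx": 0,"ry": 0,"rz": 0,"x": 0.67,"y": 0.145,"z": 0,"jaw": 1},
])

```text
t: 14.4
tcp_pos: [0.4987, 0.0941, 0.0631]
eef_rot: [-0.0, 0.648, 0.762, -0.0]
contact_force: [-4.5, 1.6, 1.4]
opening: -0.0001
```

>>> play_rows([
  {"rx": 0,"ry": 0,"rz": 0,"x": 0,"y": -0.09,"z": 0,"jaw": 1},
  {"rx": 0,"ry": 0,"rz": 0,"x": -0.25,"y": -0.09,"z": 0,"jaw": 1},
  {"rx": 0,"ry": 0,"rz": 0,"x": -0.5,"y": -0.09,"z": 0,"jaw": 1},
  {"rx": 0,"ry": 0,"rz": 0,"x": -0.75,"y": -0.09,"z": 0,"jaw": 1},
  {"rx": 0,"ry": 0,"rz": 0,"x": -1,"y": -0.09,"z": 0,"jaw": 1},
  {"rx": 0,"ry": 0,"rz": 0,"x": -1,"y": -0.09,"z": 0,"jaw": 1},
  {"rx": 0,"ry": 0,"rz": 0,"x": -1,"y": -0.09,"z": 0,"jaw": 1},
  {"rx": 0,"ry": 0,"rz": 0,"x": -1,"y": -0.09,"z": 0,"jaw": 1},
])

```text
t: 15.07
tcp_pos: [0.5094, -0.0556, 0.0632]
eef_rot: [-0.0, 0.648, 0.762, 0.0]
contact_force: [-0.3, -0.3, -0.2]
opening: -0.0002
```

>>> play_rows([
  {"rx": 0,"ry": 0,"rz": 0,"x": -0.28,"y": 0,"z": 0,"jaw": 1},
  {"rx": 0,"ry": 0,"rz": 0,"x": -0.55,"y": 0,"z": 0,"jaw": 1},
  {"rx": 0,"ry": 0,"rz": 0,"x": -0.67,"y": 0.03,"z": 0,"jaw": 1},
  {"rx": 0,"ry": 0,"rz": 0,"x": -0.67,"y": 0.05,"z": 0,"jaw": 1},
  {"rx": 0,"ry": 0,"rz": 0,"x": -0.67,"y": 0.075,"z": 0,"jaw": 1},
  {"rx": 0,"ry": 0,"rz": 0,"x": -0.67,"y": 0.1,"z": 0,"jaw": 1},
  {"rx": 0,"ry": 0,"rz": 0,"x": -0.67,"y": 0.12,"z": 0,"jaw": 1},
  {"rx": 0,"ry": 0,"rz": 0,"x": -0.67,"y": 0.13,"z": 0,"jaw": 1},
])

```text
t: 15.73
tcp_pos: [0.5451, -0.15, 0.0633]
eef_rot: [-0.0, 0.647, 0.763, -0.0]
contact_force: [-2.3, -2.1, -0.8]
opening: 0.0001
```

```bash
python3 st.py -64 125 63; python3 look.py top t6
```

```text
t 15.73 damper mm [ -72.1 -124.2   63.3] F damper [-2.6 -1.7 -0.8] open 0.0001
tool axes in damper [[-0.002, 1.0, -0.0], [1.0, 0.002, -0.0], [-0.0, -0.0, -1.0]]
units [1.661 0.057 0.002]
```

View pics/t6.png

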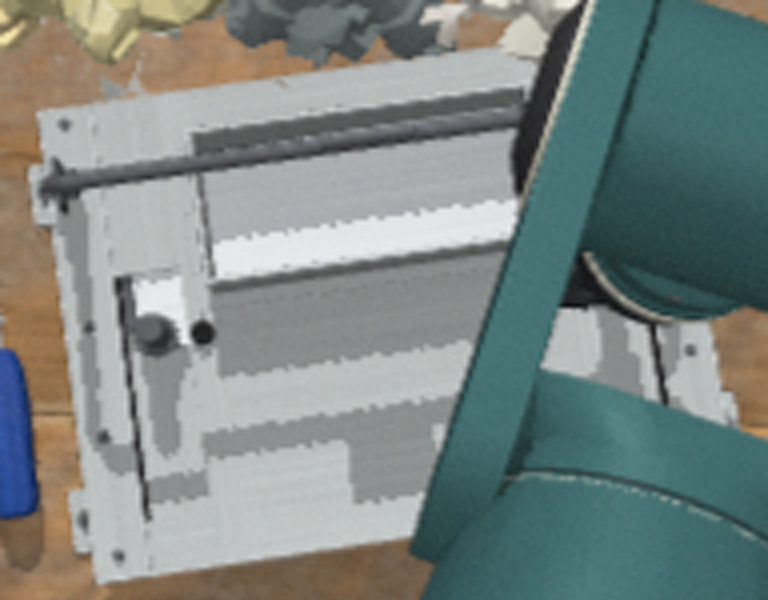

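>>> play_rows([
  {"rx": 0,"ry": 0,"rz": 0,"x": 0,"y": -0.1,"z": 0,"jaw": 1},
  {"rx": 0,"ry": 0,"rz": 0,"x": 0.25,"y": -0.1,"z": 0,"jaw": 1},
  {"rx": 0,"ry": 0,"rz": 0,"x": 0.5,"y": -0.1,"z": 0,"jaw": 1},
  {"rx": 0,"ry": 0,"rz": 0,"x": 0.75,"y": -0.1,"z": 0,"jaw": 1},
  {"rx": 0,"ry": 0,"rz": 0,"x": 1,"y": -0.1,"z": 0,"jaw": 1},
  {"rx": 0,"ry": 0,"rz": 0,"x": 1,"y": -0.1,"z": 0,"jaw": 1},
  {"rx": 0,"ry": 0,"rz": 0,"x": 1,"y": -0.1,"z": 0,"jaw": 1},
  {"rx": 0,"ry": 0,"rz": 0,"x": 1,"y": -0.1,"z": 0,"jaw": 1},
])

```text
t: 16.45
tcp_pos: [0.5059, -0.0052, 0.0636]
eef_rot: [0.0, 0.647, 0.763, 0.0]
contact_force: [-0.4, -0.1, -1.2]
opening: -0.0
```

>>> play_rows([
  {"rx": 0,"ry": 0,"rz": 0,"x": 0.28,"y": 0,"z": 0,"jaw": 1},
  {"rx": 0,"ry": 0,"rz": 0,"x": 0.55,"y": 0,"z": 0,"jaw": 1},
  {"rx": 0,"ry": 0,"rz": 0,"x": 0.67,"y": 0.03,"z": 0,"jaw": 1},
  {"rx": 0,"ry": 0,"rz": 0,"x": 0.67,"y": 0.05,"z": 0,"jaw": 1},
  {"rx": 0,"ry": 0,"rz": 0,"x": 0.67,"y": 0.075,"z": 0,"jaw": 1},
  {"rx": 0,"ry": 0,"rz": 0,"x": 0.67,"y": 0.1,"z": 0,"jaw": 1},
  {"rx": 0,"ry": 0,"rz": 0,"x": 0.67,"y": 0.12,"z": 0,"jaw": 1},
  {"rx": 0,"ry": 0,"rz": 0,"x": 0.67,"y": 0.13,"z": 0,"jaw": 1},
])

```text
t: 17.12
tcp_pos: [0.509, 0.0959, 0.0631]
eef_rot: [-0.0, 0.648, 0.762, -0.0]
contact_force: [-4.5, 3.4, 2.4]
opening: 0.0002
```

```bash
python3 st.py -64 -125 63
```

```text
t 17.12 damper mm [-68.  124.4  63.1] F damper [-3.8  4.   2.4] open 0.0002
tool axes in damper [[0.001, 1.0, -0.001], [1.0, -0.001, 0.0], [0.0, -0.001, -1.0]]
units [-1.662  0.028  0.   ]
```

>>> play_rows([
  {"rx": 0,"ry": 0,"rz": 0,"x": 0,"y": 0.005,"z": 0,"jaw": 1},
  {"rx": 0,"ry": 0,"rz": 0,"x": 0,"y": 0.01,"z": 0,"jaw": 1},
  {"rx": 0,"ry": 0,"rz": 0,"x": 0,"y": 0.013,"z": 0,"jaw": 1},
  {"rx": 0,"ry": 0,"rz": 0,"x": 0,"y": 0.016,"z": 0,"jaw": 1},
  {"rx": 0,"ry": 0,"rz": 0,"x": 0,"y": 0.019,"z": 0,"jaw": 1},
  {"rx": 0,"ry": 0,"rz": 0,"x": 0,"y": 0.022,"z": 0,"jaw": 1},
  {"rx": 0,"ry": 0,"rz": 0,"x": 0,"y": 0.025,"z": 0,"jaw": 1},
  {"rx": 0,"ry": 0,"rz": 0,"x": 0,"y": 0.025,"z": 0,"jaw": 1},
])

```text
t: 17.78
tcp_pos: [0.5125, 0.0972, 0.0632]
eef_rot: [0.0, 0.647, 0.762, -0.0]
contact_force: [-1.8, 0.4, -0.3]
opening: -0.0005
```

```bash
python3 st.py -64 -125 63
```

```text
t 17.78 damper mm [-64.3 125.1  63.2] F damper [-1.7  0.6 -0.3] open -0.0005
tool axes in damper [[-0.001, 1.0, 0.0], [1.0, 0.001, -0.0], [-0.0, 0.0, -1.0]]
units [-1.668e+00  1.000e-03  2.000e-03]
```

>>> play_rows([
  {"rx": 0,"ry": 0,"rz": 0,"x": 0,"y": -0.1,"z": 0,"jaw": 1},
  {"rx": 0,"ry": 0,"rz": 0,"x": -0.25,"y": -0.1,"z": 0,"jaw": 1},
  {"rx": 0,"ry": 0,"rz": 0,"x": -0.5,"y": -0.1,"z": 0,"jaw": 1},
  {"rx": 0,"ry": 0,"rz": 0,"x": -0.75,"y": -0.1,"z": 0,"jaw": 1},
  {"rx": 0,"ry": 0,"rz": 0,"x": -1,"y": -0.1,"z": 0,"jaw": 1},
  {"rx": 0,"ry": 0,"rz": 0,"x": -1,"y": -0.1,"z": 0,"jaw": 1},
  {"rx": 0,"ry": 0,"rz": 0,"x": -1,"y": -0.1,"z": 0,"jaw": 1},
  {"rx": 0,"ry": 0,"rz": 0,"x": -1,"y": -0.1,"z": 0,"jaw": 1},
])

```text
t: 18.45
tcp_pos: [0.522, -0.053, 0.0634]
eef_rot: [0.0, 0.648, 0.762, 0.0]
contact_force: [-0.0, -0.3, -0.7]
opening: 0.0002
```

>>> play_rows([
  {"rx": 0,"ry": 0,"rz": 0,"x": -0.28,"y": 0,"z": 0,"jaw": 1},
  {"rx": 0,"ry": 0,"rz": 0,"x": -0.55,"y": 0,"z": 0,"jaw": 1},
  {"rx": 0,"ry": 0,"rz": 0,"x": -0.67,"y": 0.03,"z": 0,"jaw": 1},
  {"rx": 0,"ry": 0,"rz": 0,"x": -0.67,"y": 0.05,"z": 0,"jaw": 1},
  {"rx": 0,"ry": 0,"rz": 0,"x": -0.67,"y": 0.07,"z": 0,"jaw": 1},
  {"rx": 0,"ry": 0,"rz": 0,"x": -0.67,"y": 0.085,"z": 0,"jaw": 1},
  {"rx": 0,"ry": 0,"rz": 0,"x": -0.67,"y": 0.095,"z": 0,"jaw": 1},
  {"rx": 0,"ry": 0,"rz": 0,"x": -0.67,"y": 0.1,"z": 0,"jaw": 1},
])

```text
t: 19.12
tcp_pos: [0.5531, -0.1485, 0.0632]
eef_rot: [-0.0, 0.647, 0.763, -0.0]
contact_force: [-2.2, -0.6, -0.4]
opening: -0.0002
```

```bash
python3 st.py -62 -125 63; python3 look.py top t7
```

```text
t 19.12 damper mm [ -64.  -124.    63.2] F damper [-2.2 -0.3 -0.4] open -0.0002
tool axes in damper [[-0.002, 1.0, -0.0], [1.0, 0.002, 0.0], [0.0, -0.0, -1.0]]
units [-0.007  0.013  0.001]
```

View pics/t7.png

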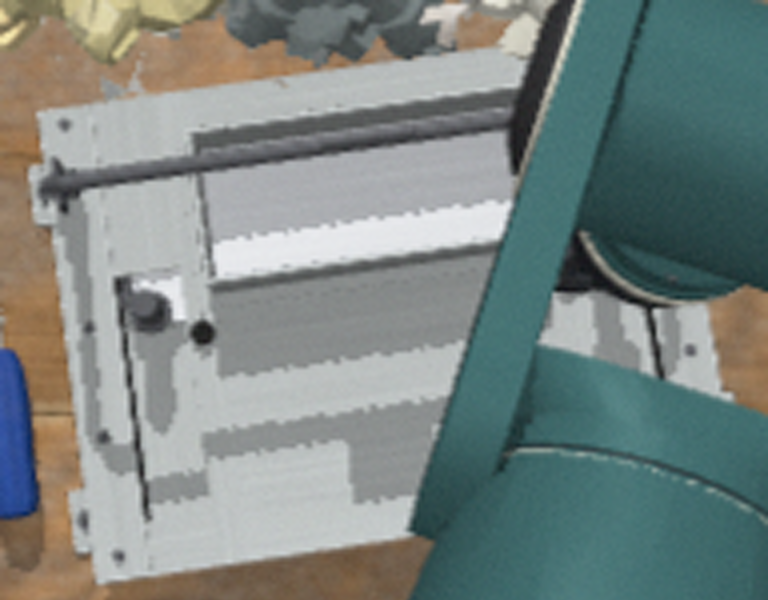

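>>> play_rows([
  {"rx": 0,"ry": 0,"rz": 0,"x": 0,"y": 0.005,"z": 0,"jaw": 1},
  {"rx": 0,"ry": 0,"rz": 0,"x": 0,"y": 0.01,"z": 0,"jaw": 1},
  {"rx": 0,"ry": 0,"rz": 0,"x": 0,"y": 0.013,"z": 0,"jaw": 1},
  {"rx": 0,"ry": 0,"rz": 0,"x": 0,"y": 0.016,"z": 0,"jaw": 1},
  {"rx": 0,"ry": 0,"rz": 0,"x": 0,"y": 0.019,"z": 0,"jaw": 1},
  {"rx": 0,"ry": 0,"rz": 0,"x": 0,"y": 0.022,"z": 0,"jaw": 1},
  {"rx": 0,"ry": 0,"rz": 0,"x": 0,"y": 0.025,"z": 0,"jaw": 1},
  {"rx": 0,"ry": 0,"rz": 0,"x": 0,"y": 0.025,"z": 0,"jaw": 1},
])

```text
t: 19.83
tcp_pos: [0.5555, -0.1492, 0.0632]
eef_rot: [-0.001, 0.647, 0.762, -0.001]
contact_force: [-15.0, 0.3, 7.5]
opening: -0.0
```

```bash
python3 st.py -62 -125 63
python3 - <<'E'
from h import *
p=np.load("pose.npy")
def td(q):
    d=q[:2]-p[:2];c,s=np.cos(p[2]),np.sin(p[2]);return c*d[0]+s*d[1],-s*d[0]+c*d[1]
for uv in ((148,305),(150,309)): print(td(plane("top",T(*uv),.084)))
E
```

```text
t 19.83 damper mm [ -61.7 -125.    63.2] F damper [-14.8   2.7   7.5] open -0.0
tool axes in damper [[-0.0, 1.0, -0.003], [1.0, 0.0, 0.001], [0.001, -0.003, -1.0]]
units [ 0.    -0.002  0.001]
(np.float64(-0.046415405623543966), np.float64(0.12504834182960511))
(np.float64(-0.04866941786852651), np.float64(0.1242816815592635))
```

About 15 N at tcp -61.7 with almost no skew means the right end is on its stop. The left end lacks about 2 mm, so I'll press it home.

>>> play_rows([
  {"rx": 0,"ry": 0,"rz": 0,"x": 0,"y": -0.1,"z": 0,"jaw": 1},
  {"rx": 0,"ry": 0,"rz": 0,"x": 0.25,"y": -0.1,"z": 0,"jaw": 1},
  {"rx": 0,"ry": 0,"rz": 0,"x": 0.5,"y": -0.1,"z": 0,"jaw": 1},
  {"rx": 0,"ry": 0,"rz": 0,"x": 0.75,"y": -0.1,"z": 0,"jaw": 1},
  {"rx": 0,"ry": 0,"rz": 0,"x": 1,"y": -0.1,"z": 0,"jaw": 1},
  {"rx": 0,"ry": 0,"rz": 0,"x": 1,"y": -0.1,"z": 0,"jaw": 1},
  {"rx": 0,"ry": 0,"rz": 0,"x": 1,"y": -0.1,"z": 0,"jaw": 1},
  {"rx": 0,"ry": 0,"rz": 0,"x": 1,"y": -0.1,"z": 0,"jaw": 1},
])

```text
t: 20.5
tcp_pos: [0.5179, -0.0038, 0.0636]
eef_rot: [0.0, 0.647, 0.762, 0.0]
contact_force: [0.6, -0.5, -0.0]
opening: 0.0002
```

>>> play_rows([
  {"rx": 0,"ry": 0,"rz": 0,"x": 0.28,"y": 0,"z": 0,"jaw": 1},
  {"rx": 0,"ry": 0,"rz": 0,"x": 0.55,"y": 0,"z": 0,"jaw": 1},
  {"rx": 0,"ry": 0,"rz": 0,"x": 0.67,"y": 0.03,"z": 0,"jaw": 1},
  {"rx": 0,"ry": 0,"rz": 0,"x": 0.67,"y": 0.05,"z": 0,"jaw": 1},
  {"rx": 0,"ry": 0,"rz": 0,"x": 0.67,"y": 0.065,"z": 0,"jaw": 1},
  {"rx": 0,"ry": 0,"rz": 0,"x": 0.67,"y": 0.075,"z": 0,"jaw": 1},
  {"rx": 0,"ry": 0,"rz": 0,"x": 0.67,"y": 0.085,"z": 0,"jaw": 1},
  {"rx": 0,"ry": 0,"rz": 0,"x": 0.67,"y": 0.09,"z": 0,"jaw": 1},
])

```text
t: 21.17
tcp_pos: [0.5144, 0.0966, 0.0632]
eef_rot: [-0.001, 0.648, 0.762, -0.001]
contact_force: [-12.3, -2.9, 6.8]
opening: -0.0003
```

```bash
python3 st.py -61.7 125 63
```

```text
t 21.17 damper mm [-62.5 124.2  63.2] F damper [-12.6  -0.9   6.8] open -0.0003
tool axes in damper [[0.001, 1.0, -0.002], [1.0, -0.001, -0.0], [-0.0, -0.002, -1.0]]
units [0.006 0.006 0.001]
```

>>> play_rows([
  {"rx": 0,"ry": 0,"rz": 0,"x": 0,"y": 0.003,"z": 0,"jaw": 1},
  {"rx": 0,"ry": 0,"rz": 0,"x": 0,"y": 0.006,"z": 0,"jaw": 1},
  {"rx": 0,"ry": 0,"rz": 0,"x": 0,"y": 0.01,"z": 0,"jaw": 1},
  {"rx": 0,"ry": 0,"rz": 0,"x": 0,"y": 0.01,"z": 0,"jaw": 1},
  {"rx": 0,"ry": 0,"rz": 0,"x": 0,"y": 0.01,"z": 0,"jaw": 1},
  {"rx": 0,"ry": 0,"rz": 0,"x": 0,"y": 0.01,"z": 0,"jaw": 1},
  {"rx": 0,"ry": 0,"rz": 0,"x": 0,"y": 0.01,"z": 0,"jaw": 1},
  {"rx": 0,"ry": 0,"rz": 0,"x": 0,"y": 0.01,"z": 0,"jaw": 1},
])

```text
t: 21.83
tcp_pos: [0.5145, 0.0966, 0.0631]
eef_rot: [-0.001, 0.648, 0.762, -0.002]
contact_force: [-21.0, -4.4, 12.2]
opening: -0.0002
```

```bash
python3 st.py 35 60 130
```

```text
t 21.83 damper mm [-62.4 124.2  63.1] F damper [-21.4  -1.   12.2] open -0.0002
tool axes in damper [[0.001, 1.0, -0.005], [1.0, -0.001, -0.0], [-0.0, -0.005, -1.0]]
units [-0.428  0.648 -0.449]
```

>>> play_rows([
  {"rx": 0,"ry": 0,"rz": 0,"x": 0,"y": -0.12,"z": 0,"jaw": 1},
  {"rx": 0,"ry": 0,"rz": 0,"x": 0,"y": -0.12,"z": -0.25,"jaw": 1},
  {"rx": 0,"ry": 0,"rz": 0,"x": 0,"y": -0.12,"z": -0.5,"jaw": 1},
  {"rx": 0,"ry": 0,"rz": 0,"x": 0,"y": -0.12,"z": -0.75,"jaw": 1},
  {"rx": 0,"ry": 0,"rz": 0,"x": -0.2,"y": -0.12,"z": -1,"jaw": 1},
  {"rx": 0,"ry": 0,"rz": 0,"x": -0.4,"y": -0.12,"z": -1,"jaw": 1},
  {"rx": 0,"ry": 0,"rz": 0,"x": -0.6,"y": -0.12,"z": -1,"jaw": 1},
  {"rx": 0,"ry": 0,"rz": 0,"x": -0.83,"y": -0.12,"z": -1,"jaw": 1},
])

```text
t: 22.5
tcp_pos: [0.5188, -0.0297, 0.2144]
eef_rot: [0.001, 0.647, 0.762, 0.001]
contact_force: [0.4, 0.6, 0.2]
opening: -0.0001
```

```bash
python3 st.py 48 0 235; python3 look.py top t8; python3 look.py scene s8
```

```text
t 22.5 damper mm [-78.6  -1.2 214.4] F damper [0.5 0.5 0.2] open -0.0001
tool axes in damper [[-0.0, 1.0, 0.002], [1.0, 0.0, -0.001], [-0.001, 0.002, -1.0]]
units [ 0.008  0.845 -0.136]
```

View pics/t8.png

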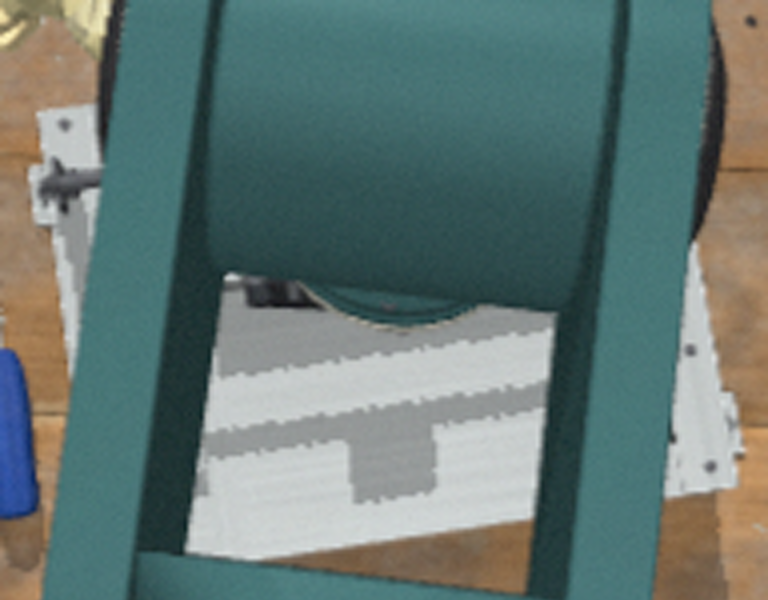

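View pics/s8.png

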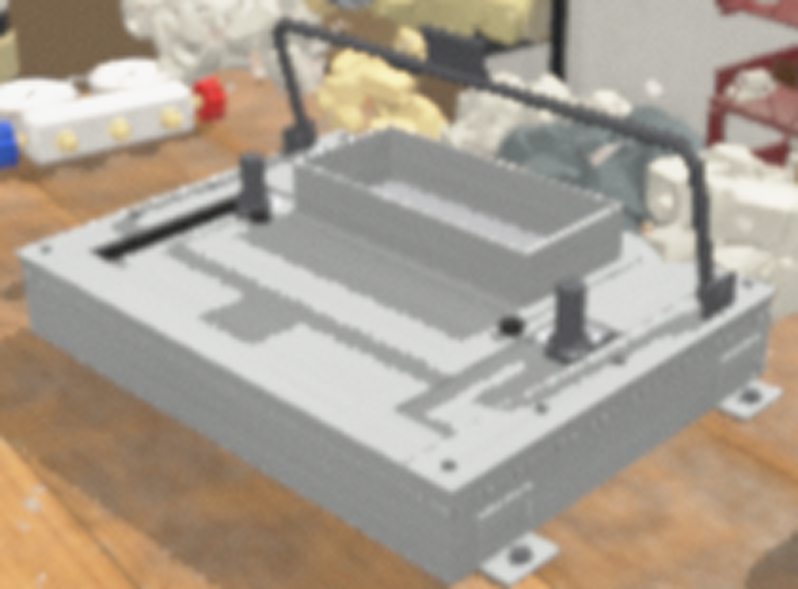

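Run:
```python
from h import *
p=np.load("pose.npy")
def td(q):
    d=q[:2]-p[:2];c,s=np.cos(p[2]),np.sin(p[2]);return np.round([c*d[0]+s*d[1],-s*d[0]+c*d[1]],4)
for uv in ((151,195),(252,159),(464,342),(571,284)): print(td(plane("scene",S(*uv),.084)))
```

```text
[-0.1223  0.1219]
[-0.0477  0.1202]
[-0.1244 -0.1262]
[-0.0441 -0.1254]
```

Vision puts both pins at home within its 2–3 mm noise. I have time in hand, so I'll probe the right pin once more to be sure it did not back off.

>>> play_rows([
  {"rx": 0,"ry": 0,"rz": 0,"x": -0.25,"y": 0,"z": 0,"jaw": 1},
  {"rx": 0,"ry": 0,"rz": 0,"x": -0.5,"y": 0,"z": 0.1,"jaw": 1},
  {"rx": 0,"ry": 0,"rz": 0,"x": -0.75,"y": 0,"z": 0.3,"jaw": 1},
  {"rx": 0,"ry": 0,"rz": 0,"x": -0.82,"y": 0,"z": 0.5,"jaw": 1},
  {"rx": 0,"ry": 0,"rz": 0,"x": -0.82,"y": 0,"z": 0.75,"jaw": 1},
  {"rx": 0,"ry": 0,"rz": 0,"x": -0.82,"y": 0,"z": 0.98,"jaw": 1},
  {"rx": 0,"ry": 0,"rz": 0,"x": -0.82,"y": 0.03,"z": 1,"jaw": 1},
  {"rx": 0,"ry": 0,"rz": 0,"x": -0.82,"y": 0.06,"z": 1,"jaw": 1},
])

```text
t: 23.27
tcp_pos: [0.5467, -0.1477, 0.0622]
eef_rot: [-0.001, 0.648, 0.762, -0.001]
contact_force: [0.0, -1.2, 0.6]
opening: -0.0
```

```bash
python3 st.py -60.5 -125 63
```

```text
t 23.27 damper mm [ -70.1 -122.1   62.2] F damper [-0.2 -1.2  0.6] open -0.0
tool axes in damper [[0.0, 1.0, -0.003], [1.0, -0.0, 0.002], [0.002, -0.003, -1.0]]
units [-0.019  0.064 -0.006]
```

>>> play_rows([
  {"rx": 0,"ry": 0,"rz": 0,"x": 0,"y": 0.02,"z": 0,"jaw": 1},
  {"rx": 0,"ry": 0,"rz": 0,"x": 0,"y": 0.035,"z": 0,"jaw": 1},
  {"rx": 0,"ry": 0,"rz": 0,"x": 0,"y": 0.045,"z": 0,"jaw": 1},
  {"rx": 0,"ry": 0,"rz": 0,"x": 0,"y": 0.055,"z": 0,"jaw": 1},
  {"rx": 0,"ry": 0,"rz": 0,"x": 0,"y": 0.06,"z": 0,"jaw": 1},
  {"rx": 0,"ry": 0,"rz": 0,"x": 0,"y": 0.065,"z": 0,"jaw": 1},
  {"rx": 0,"ry": 0,"rz": 0,"x": 0,"y": 0.07,"z": 0,"jaw": 1},
  {"rx": 0,"ry": 0,"rz": 0,"x": 0,"y": 0.07,"z": 0,"jaw": 1},
])

```text
t: 23.93
tcp_pos: [0.5554, -0.1469, 0.0656]
eef_rot: [-0.002, 0.647, 0.762, -0.003]
contact_force: [-39.8, -4.8, 26.0]
opening: 0.0001
```

```bash
python3 st.py -60.5 -125 63
```

```text
t 23.93 damper mm [ -61.4 -122.7   65.6] F damper [-40.    1.7  26. ] open 0.0001
tool axes in damper [[-0.001, 1.0, -0.006], [1.0, 0.001, -0.001], [-0.001, -0.006, -1.0]]
units [-0.015  0.006  0.018]
```

>>> play_rows([
  {"rx": 0,"ry": 0,"rz": 0,"x": 0,"y": -0.12,"z": 0,"jaw": 1},
  {"rx": 0,"ry": 0,"rz": 0,"x": 0,"y": -0.12,"z": -0.25,"jaw": 1},
  {"rx": 0,"ry": 0,"rz": 0,"x": 0,"y": -0.12,"z": -0.5,"jaw": 1},
  {"rx": 0,"ry": 0,"rz": 0,"x": 0,"y": -0.12,"z": -0.75,"jaw": 1},
  {"rx": 0,"ry": 0,"rz": 0,"x": 0.2,"y": -0.12,"z": -1,"jaw": 1},
  {"rx": 0,"ry": 0,"rz": 0,"x": 0.4,"y": -0.12,"z": -1,"jaw": 1},
  {"rx": 0,"ry": 0,"rz": 0,"x": 0.6,"y": -0.12,"z": -1,"jaw": 1},
  {"rx": 0,"ry": 0,"rz": 0,"x": 0.82,"y": -0.12,"z": -1,"jaw": 1},
])

```text
t: 24.6
tcp_pos: [0.5201, -0.0265, 0.2161]
eef_rot: [0.002, 0.647, 0.762, 0.001]
contact_force: [1.2, -0.1, -1.0]
opening: 0.0003
```

```bash
python3 st.py 48 0 235
```

```text
t 24.6 damper mm [-76.8   1.8 216.1] F damper [ 1.2 -0.2 -1. ] open 0.0003
tool axes in damper [[-0.0, 1.0, 0.004], [1.0, 0.0, -0.001], [-0.001, 0.004, -1.0]]
units [-0.012  0.832 -0.123]
```

>>> play_rows([
  {"rx": 0,"ry": 0,"rz": 0,"x": 0,"y": 0.1,"z": -0.15,"jaw": 1},
  {"rx": 0,"ry": 0,"rz": 0,"x": 0,"y": 0.3,"z": -0.15,"jaw": 1},
  {"rx": 0,"ry": 0,"rz": 0,"x": 0,"y": 0.55,"z": -0.15,"jaw": 1},
  {"rx": 0,"ry": 0,"rz": 0,"x": 0,"y": 0.8,"z": -0.15,"jaw": 1},
  {"rx": 0,"ry": 0,"rz": 0,"x": 0,"y": 0.85,"z": -0.15,"jaw": 1},
  {"rx": 0,"ry": 0,"rz": 0,"x": 0,"y": 0.85,"z": -0.15,"jaw": 1},
  {"rx": 0,"ry": 0,"rz": 0,"x": 0,"y": 0.85,"z": -0.15,"jaw": 1},
  {"rx": 0,"ry": 0,"rz": 0,"x": 0,"y": 0.85,"z": -0.15,"jaw": 1},
])

```text
t: 25.27
tcp_pos: [0.6451, -0.0069, 0.2369]
eef_rot: [0.0, 0.647, 0.762, 0.0]
contact_force: [-0.8, 0.4, 0.4]
opening: 0.0002
```

```bash
python3 st.py 48 0 118; python3 look.py scene s9
```

```text
t 25.27 damper mm [ 49.7   0.9 236.9] F damper [-0.8  0.5  0.4] open 0.0002
tool axes in damper [[-0.001, 1.0, 0.001], [1.0, 0.001, -0.0], [-0.0, 0.001, -1.0]]
units [-0.006 -0.012  0.792]
```

View pics/s9.png

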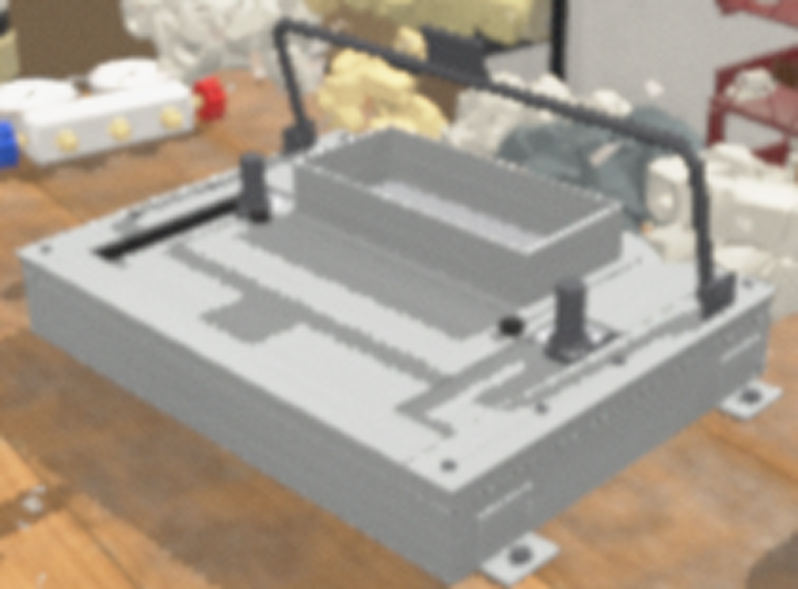

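>>> play_rows([
  {"rx": 0,"ry": 0,"rz": 0,"x": 0,"y": 0,"z": 0.2,"jaw": 1},
  {"rx": 0,"ry": 0,"rz": 0,"x": 0,"y": 0,"z": 0.45,"jaw": 1},
  {"rx": 0,"ry": 0,"rz": 0,"x": 0,"y": 0,"z": 0.65,"jaw": 1},
  {"rx": 0,"ry": 0,"rz": 0,"x": 0,"y": 0,"z": 0.77,"jaw": 1},
  {"rx": 0,"ry": 0,"rz": 0,"x": 0,"y": 0,"z": 0.77,"jaw": 1},
  {"rx": 0,"ry": 0,"rz": 0,"x": 0,"y": -0.05,"z": 0.77,"jaw": 1},
  {"rx": 0,"ry": 0,"rz": 0,"x": 0,"y": -0.1,"z": 0.77,"jaw": 1},
  {"rx": 0,"ry": 0,"rz": 0,"x": 0,"y": -0.14,"z": 0.77,"jaw": 1},
])

```text
t: 25.98
tcp_pos: [0.6248, -0.0105, 0.1227]
eef_rot: [0.001, 0.647, 0.762, 0.001]
contact_force: [-0.6, -0.5, 0.1]
opening: -0.0
```

```bash
python3 st.py -35 0 101; python3 look.py scene s10
```

```text
t 25.98 damper mm [ 29.1   0.7 122.7] F damper [-0.6 -0.4  0.1] open -0.0
tool axes in damper [[-0.001, 1.0, 0.003], [1.0, 0.001, -0.001], [-0.001, 0.003, -1.0]]
units [-0.004 -0.428  0.143]
```

View pics/s10.png

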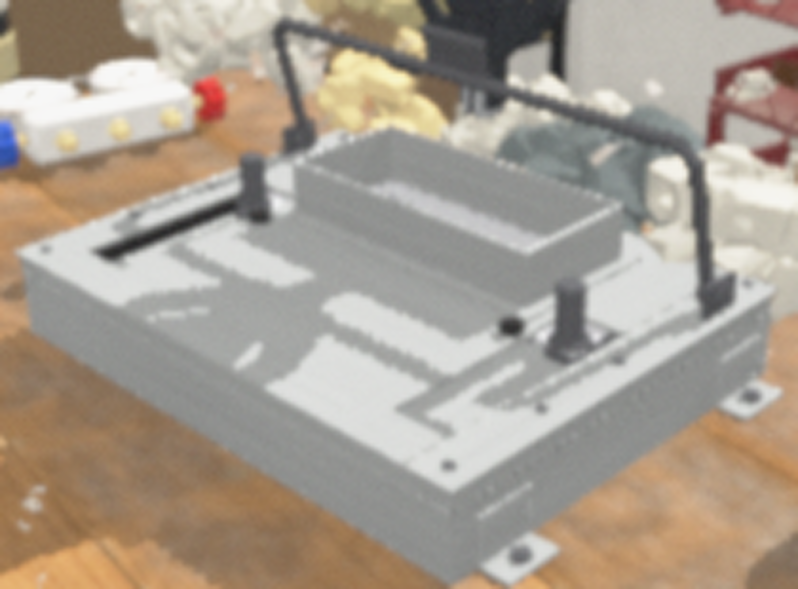

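Fingers (475,95) are behind the bar and tab. Now I'll draw the bar forward.

>>> play_rows([
  {"rx": 0,"ry": 0,"rz": 0,"x": 0,"y": -0.04,"z": 0,"jaw": 1},
  {"rx": 0,"ry": 0,"rz": 0,"x": 0,"y": -0.08,"z": 0,"jaw": 1},
  {"rx": 0,"ry": 0,"rz": 0,"x": 0,"y": -0.12,"z": 0.01,"jaw": 1},
  {"rx": 0,"ry": 0,"rz": 0,"x": 0,"y": -0.16,"z": 0.02,"jaw": 1},
  {"rx": 0,"ry": 0,"rz": 0,"x": 0,"y": -0.2,"z": 0.03,"jaw": 1},
  {"rx": 0,"ry": 0,"rz": 0,"x": 0,"y": -0.24,"z": 0.05,"jaw": 1},
  {"rx": 0,"ry": 0,"rz": 0,"x": 0,"y": -0.28,"z": 0.07,"jaw": 1},
  {"rx": 0,"ry": 0,"rz": 0,"x": 0,"y": -0.32,"z": 0.09,"jaw": 1},
])

```text
t: 26.7
tcp_pos: [0.5777, -0.0179, 0.106]
eef_rot: [0.0, 0.647, 0.762, 0.001]
contact_force: [19.6, 3.7, -16.5]
opening: -0.0002
```

```bash
python3 st.py -38 0 101; python3 look.py scene s11
```

```text
t 26.7 damper mm [-18.6   1.  106. ] F damper [ 19.9   0.5 -16.5] open -0.0002
tool axes in damper [[-0.001, 1.0, 0.002], [1.0, 0.001, 0.0], [0.0, 0.002, -1.0]]
units [-0.006 -0.129  0.033]
```

View pics/s11.png

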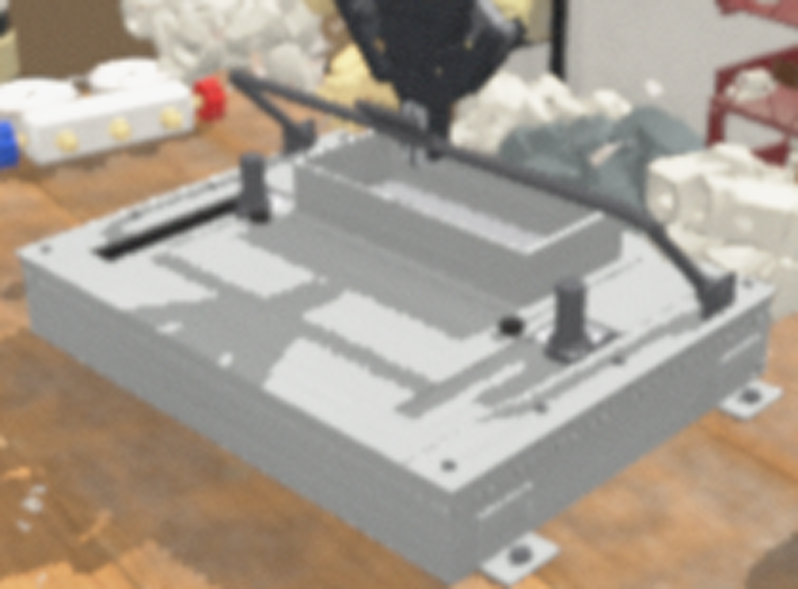

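>>> play_rows([
  {"rx": 0,"ry": 0,"rz": 0,"x": 0,"y": 0.05,"z": 0,"jaw": 1},
  {"rx": 0,"ry": 0,"rz": 0,"x": 0,"y": 0.08,"z": -0.2,"jaw": 1},
  {"rx": 0,"ry": 0,"rz": 0,"x": 0,"y": 0.08,"z": -0.45,"jaw": 1},
  {"rx": 0,"ry": 0,"rz": 0,"x": 0,"y": 0.05,"z": -0.6,"jaw": 1},
  {"rx": 0,"ry": 0,"rz": 0,"x": 0,"y": -0.1,"z": -0.6,"jaw": 1},
  {"rx": 0,"ry": 0,"rz": 0,"x": 0,"y": -0.3,"z": -0.6,"jaw": 1},
  {"rx": 0,"ry": 0,"rz": 0,"x": 0,"y": -0.3,"z": -0.6,"jaw": 1},
  {"rx": 0,"ry": 0,"rz": 0,"x": 0,"y": -0.3,"z": -0.5,"jaw": 1},
])

```text
t: 27.42
tcp_pos: [0.5336, -0.0256, 0.185]
eef_rot: [0.002, 0.647, 0.762, 0.001]
contact_force: [0.3, 0.3, 0.3]
opening: -0.0002
```

```bash
python3 st.py -75 0 68; python3 look.py scene s12
```

```text
t 27.42 damper mm [-63.4   0.5 185. ] F damper [0.3 0.2 0.3] open -0.0002
tool axes in damper [[-0.0, 1.0, 0.004], [1.0, 0.0, -0.001], [-0.001, 0.004, -1.0]]
units [-0.002 -0.081  0.78 ]
```

View pics/s12.png

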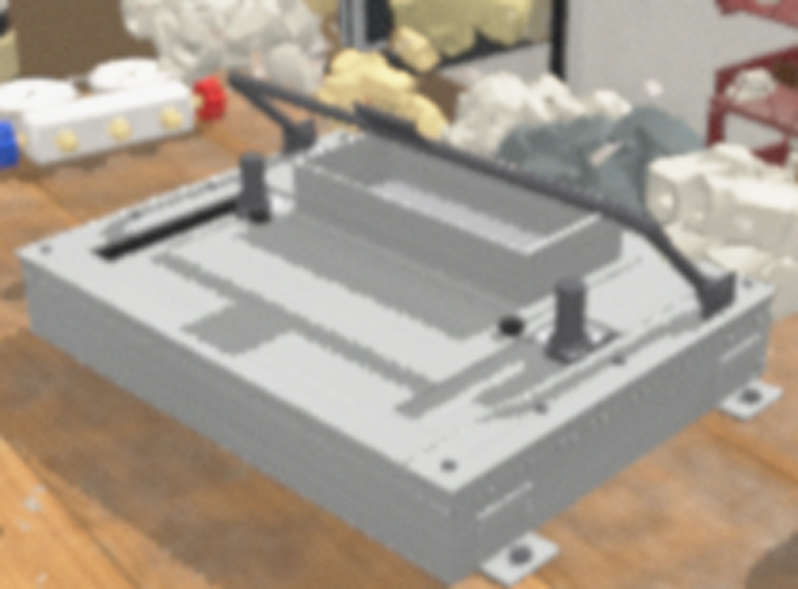

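>>> play_rows([
  {"rx": 0,"ry": 0,"rz": 0,"x": 0,"y": 0.07,"z": 0,"jaw": 1},
  {"rx": 0,"ry": 0,"rz": 0,"x": 0,"y": 0.07,"z": 0.1,"jaw": 1},
  {"rx": 0,"ry": 0,"rz": 0,"x": 0,"y": 0.07,"z": 0.2,"jaw": 1},
  {"rx": 0,"ry": 0,"rz": 0,"x": 0,"y": 0.06,"z": 0.27,"jaw": 1},
  {"rx": 0,"ry": 0,"rz": 0,"x": 0,"y": 0.04,"z": 0.34,"jaw": 1},
  {"rx": 0,"ry": 0,"rz": 0,"x": 0,"y": 0.02,"z": 0.41,"jaw": 1},
  {"rx": 0,"ry": 0,"rz": 0,"x": 0,"y": 0,"z": 0.48,"jaw": 1},
  {"rx": 0,"ry": 0,"rz": 0,"x": 0,"y": -0.02,"z": 0.55,"jaw": 1},
])

```text
t: 28.13
tcp_pos: [0.5306, -0.0258, 0.0988]
eef_rot: [0.0, 0.647, 0.762, 0.0]
contact_force: [-0.4, -0.4, 1.0]
opening: 0.0
```

```bash
python3 st.py -75 0 68; python3 look.py scene s13
```

```text
t 28.13 damper mm [-66.3   0.8  98.8] F damper [-0.5 -0.3  1. ] open 0.0
tool axes in damper [[-0.001, 1.0, 0.0], [1.0, 0.001, -0.0], [-0.0, 0.0, -1.0]]
units [-0.005 -0.058  0.205]
```

View pics/s13.png

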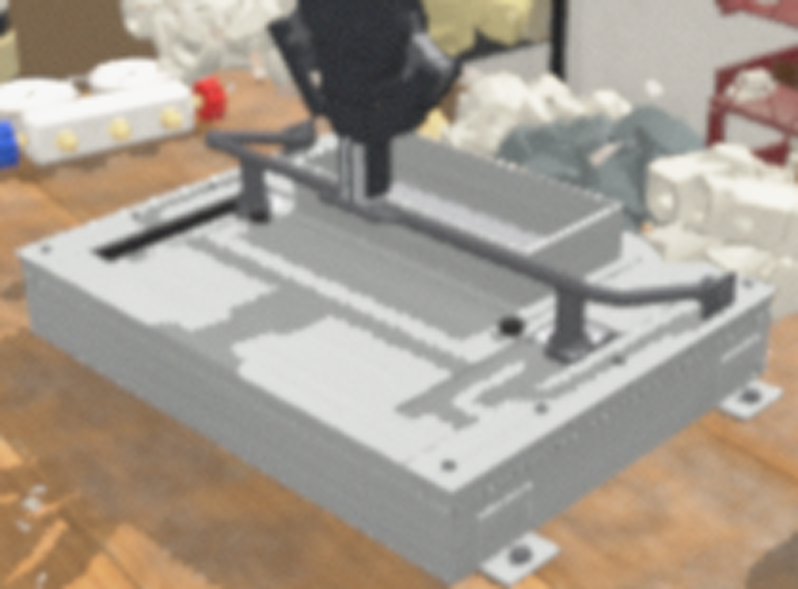

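The bar is low and about to pass in front of the pins. I'll continue pressing down.

>>> play_rows([
  {"rx": 0,"ry": 0,"rz": 0,"x": 0,"y": -0.02,"z": 0.04,"jaw": 1},
  {"rx": 0,"ry": 0,"rz": 0,"x": 0,"y": -0.035,"z": 0.08,"jaw": 1},
  {"rx": 0,"ry": 0,"rz": 0,"x": 0,"y": -0.05,"z": 0.12,"jaw": 1},
  {"rx": 0,"ry": 0,"rz": 0,"x": 0,"y": -0.06,"z": 0.15,"jaw": 1},
  {"rx": 0,"ry": 0,"rz": 0,"x": 0,"y": -0.06,"z": 0.17,"jaw": 1},
  {"rx": 0,"ry": 0,"rz": 0,"x": 0,"y": -0.06,"z": 0.185,"jaw": 1},
  {"rx": 0,"ry": 0,"rz": 0,"x": 0,"y": -0.06,"z": 0.195,"jaw": 1},
  {"rx": 0,"ry": 0,"rz": 0,"x": 0,"y": -0.06,"z": 0.2,"jaw": 1},
])

```text
t: 28.85
tcp_pos: [0.5215, -0.0273, 0.0693]
eef_rot: [-0.0, 0.647, 0.762, -0.0]
contact_force: [1.7, -0.8, 1.6]
opening: 0.0
```

```bash
python3 st.py -75 0 64
```

```text
t 28.85 damper mm [-75.5   0.8  69.3] F damper [ 1.6 -1.   1.6] open 0.0
tool axes in damper [[-0.001, 1.0, -0.0], [1.0, 0.001, -0.0], [-0.0, -0.0, -1.0]]
units [-0.005  0.003  0.035]
```

>>> play_rows([
  {"rx": 0,"ry": 0,"rz": 0,"x": 0,"y": 0,"z": 0.01,"jaw": 1},
  {"rx": 0,"ry": 0,"rz": 0,"x": 0,"y": 0,"z": 0.017,"jaw": 1},
  {"rx": 0,"ry": 0,"rz": 0,"x": 0,"y": 0,"z": 0.024,"jaw": 1},
  {"rx": 0,"ry": 0,"rz": 0,"x": 0,"y": 0,"z": 0.03,"jaw": 1},
  {"rx": 0,"ry": 0,"rz": 0,"x": 0,"y": 0,"z": 0.035,"jaw": 1},
  {"rx": 0,"ry": 0,"rz": 0,"x": 0,"y": 0,"z": 0.038,"jaw": 1},
  {"rx": 0,"ry": 0,"rz": 0,"x": 0,"y": 0,"z": 0.04,"jaw": 1},
  {"rx": 0,"ry": 0,"rz": 0,"x": 0,"y": 0,"z": 0.04,"jaw": 1},
])

```text
t: 29.52
tcp_pos: [0.523, -0.0273, 0.0655]
eef_rot: [0.002, 0.647, 0.762, 0.001]
contact_force: [2.8, 0.9, 16.8]
opening: -0.0003
```

```bash
python3 st.py -75 0 64; python3 look.py scene s14
```

```text
t 29.52 damper mm [-74.1   0.5  65.5] F damper [ 2.9  0.5 16.8] open -0.0003
tool axes in damper [[-0.001, 1.0, 0.004], [1.0, 0.001, -0.001], [-0.001, 0.004, -1.0]]
units [-0.004 -0.006  0.01 ]
```

View pics/s14.png

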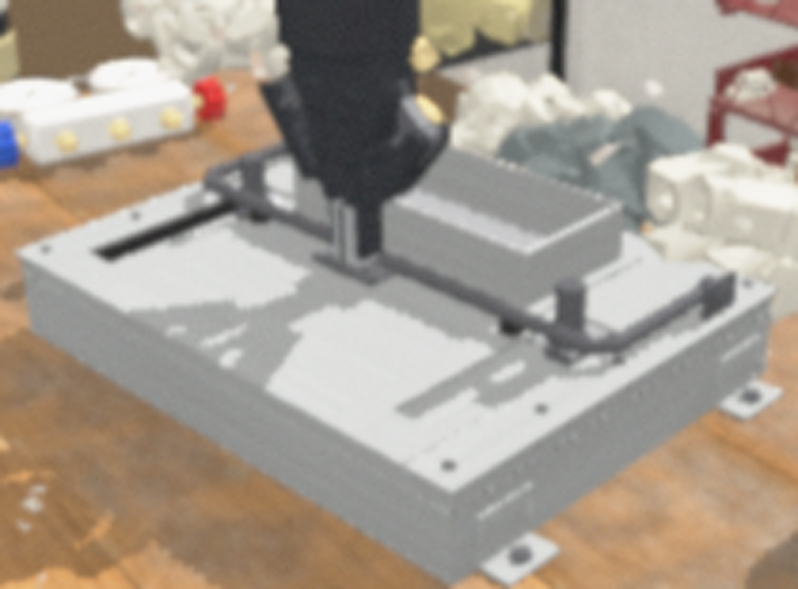

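>>> play_rows([
  {"rx": 0,"ry": 0,"rz": 0,"x": 0,"y": 0,"z": 0.005,"jaw": 1},
  {"rx": 0,"ry": 0,"rz": 0,"x": 0,"y": 0,"z": 0.01,"jaw": 1},
  {"rx": 0,"ry": 0,"rz": 0,"x": 0,"y": 0,"z": 0.012,"jaw": 1},
  {"rx": 0,"ry": 0,"rz": 0,"x": 0,"y": 0,"z": 0.012,"jaw": 1},
  {"rx": 0,"ry": 0,"rz": 0,"x": 0,"y": 0,"z": 0.012,"jaw": 1},
  {"rx": 0,"ry": 0,"rz": 0,"x": 0,"y": 0,"z": 0.012,"jaw": 1},
  {"rx": 0,"ry": 0,"rz": 0,"x": 0,"y": 0,"z": 0.012,"jaw": 1},
  {"rx": 0,"ry": 0,"rz": 0,"x": 0,"y": 0,"z": 0.012,"jaw": 1},
])

```text
t: 30.23
tcp_pos: [0.5231, -0.0273, 0.0652]
eef_rot: [0.002, 0.647, 0.762, 0.001]
contact_force: [-7.0, 3.0, 34.8]
opening: -0.0
```

>>> play_rows([
  {"rx": 0,"ry": 0,"rz": 0,"x": 0,"y": 0,"z": -0.05,"jaw": 1},
  {"rx": 0,"ry": 0,"rz": 0,"x": 0,"y": 0,"z": -0.2,"jaw": 1},
  {"rx": 0,"ry": 0,"rz": 0,"x": 0,"y": 0,"z": -0.4,"jaw": 1},
  {"rx": 0,"ry": 0,"rz": 0,"x": 0,"y": 0,"z": -0.6,"jaw": 1},
  {"rx": 0,"ry": 0,"rz": 0,"x": 0,"y": 0,"z": -0.8,"jaw": 1},
  {"rx": 0,"ry": 0,"rz": 0,"x": 0,"y": 0,"z": -1,"jaw": 1},
  {"rx": 0,"ry": 0,"rz": 0,"x": 0,"y": 0,"z": -1,"jaw": 1},
  {"rx": 0,"ry": 0,"rz": 0,"x": 0,"y": 0,"z": -1,"jaw": 1},
])

```text
t: 30.9
tcp_pos: [0.5219, -0.0273, 0.2129]
eef_rot: [0.001, 0.647, 0.762, 0.001]
contact_force: [0.4, -0.1, -0.7]
opening: -0.0003
```

>>> play_rows([
  {"rx": 0,"ry": 0,"rz": 0,"x": 0.2,"y": -0.2,"z": -0.2,"jaw": 1},
  {"rx": 0,"ry": 0,"rz": 0,"x": 0.5,"y": -0.3,"z": -0.2,"jaw": 1},
  {"rx": 0,"ry": 0,"rz": 0,"x": 0.8,"y": -0.4,"z": -0.2,"jaw": 1},
  {"rx": 0,"ry": 0,"rz": 0,"x": 1,"y": -0.4,"z": -0.2,"jaw": 1},
  {"rx": 0,"ry": 0,"rz": 0,"x": 1,"y": -0.4,"z": -0.2,"jaw": 1},
  {"rx": 0,"ry": 0,"rz": 0,"x": 1,"y": -0.4,"z": -0.2,"jaw": 1},
  {"rx": 0,"ry": 0,"rz": 0,"x": 1,"y": -0.4,"z": -0.2,"jaw": 1},
  {"rx": 0,"ry": 0,"rz": 0,"x": 1,"y": -0.4,"z": -0.2,"jaw": 1},
])

```text
t: 31.57
tcp_pos: [0.4381, 0.1102, 0.2407]
eef_rot: [-0.0, 0.647, 0.762, -0.001]
contact_force: [-0.3, -0.6, 0.2]
opening: -0.0003
```

>>> play_rows([
  {"rx": 0,"ry": 0,"rz": 0,"x": 0.3,"y": 0,"z": 0,"jaw": 1},
  {"rx": 0,"ry": 0,"rz": 0,"x": 0.6,"y": 0,"z": 0,"jaw": 1},
  {"rx": 0,"ry": 0,"rz": 0,"x": 0.8,"y": 0,"z": 0,"jaw": 1},
  {"rx": 0,"ry": 0,"rz": 0,"x": 1,"y": 0,"z": 0,"jaw": 1},
  {"rx": 0,"ry": 0,"rz": 0,"x": 1,"y": 0,"z": 0,"jaw": 1},
  {"rx": 0,"ry": 0,"rz": 0,"x": 1,"y": 0,"z": 0,"jaw": 1},
  {"rx": 0,"ry": 0,"rz": 0,"x": 1,"y": 0,"z": 0,"jaw": 1},
  {"rx": 0,"ry": 0,"rz": 0,"x": 1,"y": 0,"z": 0,"jaw": 1},
])

```text
t: 32.23
tcp_pos: [0.4143, 0.2577, 0.2413]
eef_rot: [0.0, 0.648, 0.762, -0.0]
contact_force: [0.1, -0.8, 0.3]
opening: -0.0
```

```bash
python3 st.py; python3 look.py scene s15; python3 look.py top t15
```

```text
t 32.23 damper mm [-135.4  299.3  241.3] F damper [-0.1 -0.8  0.3] open -0.0
tool axes in damper [[0.001, 1.0, -0.0], [1.0, -0.001, -0.0], [-0.0, -0.0, -1.0]]
```

View pics/s15.png

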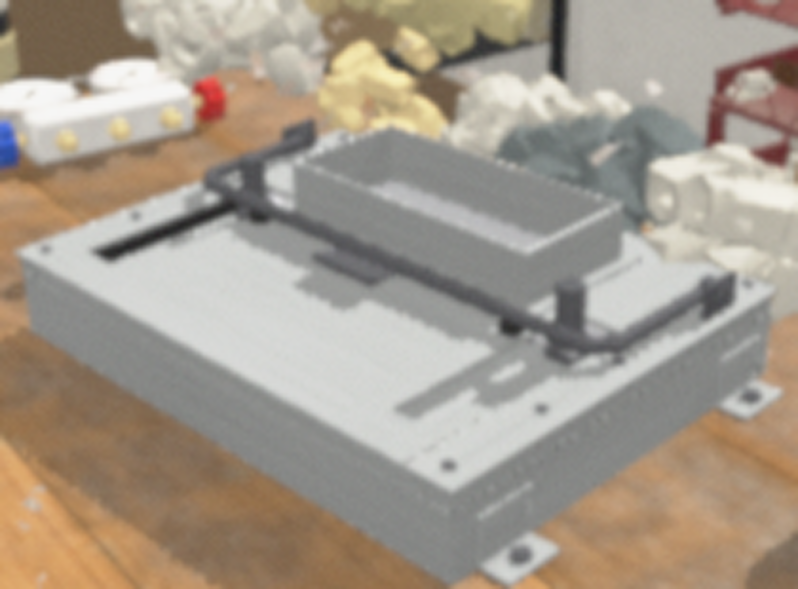

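View pics/t15.png

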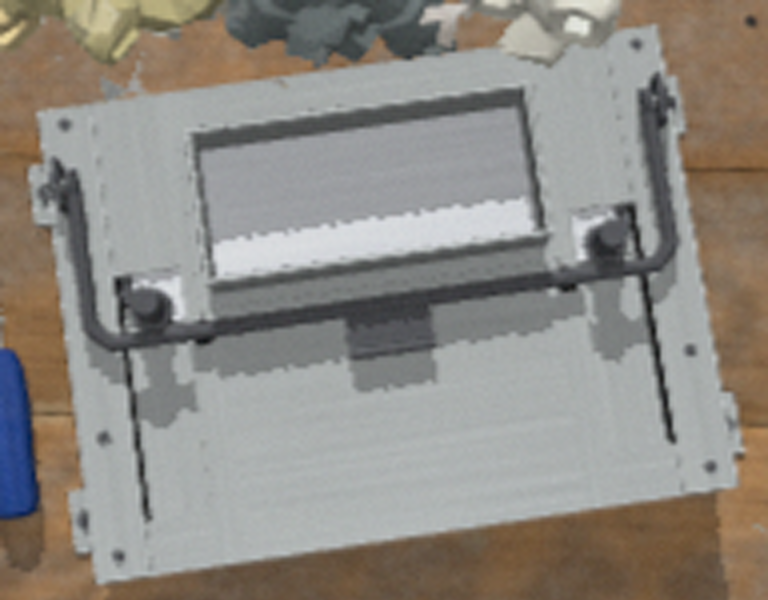

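The bail lies flat in front of both pins, whose tops are at (149,302) and (608,236). One numeric check before I hand in.

Run:
```python
from h import *
p=np.load("pose.npy")
def td(q):
    d=q[:2]-p[:2];c,s=np.cos(p[2]),np.sin(p[2]);return np.round([c*d[0]+s*d[1],-s*d[0]+c*d[1],q[2]],4)
for uv in ((149,302),(608,236)): print("pin top",td(plane("top",T(*uv),.084)))
x,e=tri([("top",T(390,330)),("scene",S(352,266))]);print("tab",td(x),np.round(e,1))
```

```text
pin top [-0.0449  0.1243  0.084 ]
pin top [-0.0448 -0.12    0.084 ]
tab [-0.0756  0.0016  0.0624] [-0.3  0.4  0.5 -0.1]
```

Both pins measure -45 mm, which is home. The tab is at x -76 mm, 62 mm high, which is fully down.

Run:
```python
from rig import ctrl
print(ctrl.sign_off())
```

```text
the job is handed in; nothing more can be done
None
```

The damper is shut, the bail is pressed down in front of both pins, and the job is handed in. The clock stood at about 32 s of the 61 s allowed. No verdict was given, so this rests on my own checks.

**Blade:** I worked it in with shut fingers in alternating pushes of about 14 mm, left then right. Sliding force at the pins was 2–5 N, and the blade never bound. Each end was then pressed on its stop. The left end stayed put when the force rose to 21 N. Probing the right end again afterwards gave 40 N, higher than I intended but well under the 100 N limit.

**Bail:** I drew the bar forward with the fingers behind it, at up to about 26 N. I then pressed the tab from above until it stopped at 35 N, with the fingertip 65 mm high, and withdrew the arm.

**Last checks, from the top and scene cameras, with the arm clear and wrist force about zero:**

| Point | Measured x (mm) | Home or down x (mm) | Other |
|---|---|---|---|
| Left pin | -44.9 | -45 | |
| Right pin | -44.8 | -45 | y -120 mm, against -125 |
| Bail tab | -75.6 | -75 | height 62 mm, against 64 |

- **Right pin y:** the 5 mm difference is probably image error, because it was there before I moved anything (about 4.5 mm).
- **Left pin, earlier scene view:** that camera alone had put it at -47.7 mm, inside its 2–3 mm bias. The top view and the feel of the stop did not support a gap.

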